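Load two spacer pins, check with the collared gauge rod and show its tip to the camera

ROBOT

A 6-joint arm with a two-finger parallel gripper is mounted at the origin on the work surface. World frame = base frame: x ahead of the robot, y to its left, z up, the work surface at z = 0. Lengths are in m, angles in rad, forces in N, time in s.
With the tool pointing down it reaches from about 0.35 to 0.975 m from the base axis. Payload 4.9 kg.
Tool frame: the origin (TCP) lies at the very end of the fingers, on their centre line; the grasp point (between the pads) lies 19 mm behind it; z points along the fingers, y is the direction in which the jaws open and shut (so a half turn about z gives the same grasp; the last joint's range is limited). The gripper opens to 85 mm and grips with 20 to 120 N. Pads are 22 mm wide; open, the fingers measure 114 mm over their backs; the gripper's body (76 mm by 85 mm) begins 54 mm behind the grasp point. The pads swing forward as they close: fully open they stand 13 mm farther back than shut.
Start: joints at [-1.44, 0.053, 1.613, -0, 1.476, -0.119], TCP at [0.155, -0.606, 0.231] pointing down, gripper open.
Joint ranges: [-3.01, 3.01], [-1.01, 2.22], [0.06, 2.58], [-1.02, 4.17], [0.09, 2.62], [-3.14, 3.14]. Speed limits (rad/s): [2.57, 2.57, 3.14, 3.14, 3.14, 3.14].

INTERFACE

Orientations are given as a rotation vector (axis times angle).
In Python, from station import ctrl gives the robot as it stands.
- The arm moves only by the tool step_arm, never from a script. Its argument "moves" is a list of rows, each a list of 5 numbers: the opening, from 0 (shut) to 1 (fully open), then the shift along the world's x, y, z in m, then the turn about the world's z in degrees. A call has 1 to 20 rows; each row shifts and turns the pose as measured when the row begins; what a row does not reach is not made up. A row lasts 1/8 s, in which the tool goes at most 62.5 mm and 10.7 degrees, less where a joint would pass 70% of its speed; a pose out of reach is approached as far as the arm can. A call is refused whole if a number of a shift passes 0.0625 or a number of a turn 10.7, either way. A call with a gripper value outside its range is refused whole. The fingers move at their own pace and stop on an object; "newtons" is the grip in N (left out, the last holds). Time passes only in rows, so rows that do not move let the fingers close. It gives the time, the measured TCP pose, the force and the opening at its end, in the units of the state.
- ctrl.get_obs(): the state, without advancing time (a new reading comes with each control period).
- ctrl.get_image(name): name is "scene" or "top" or "wrist"; returns a dict with "color" (480x640x3 uint8, red, green, blue), "camera_matrix" (3x3 intrinsics, pixels), "R" (3x3) and "t" (3): a world point X has camera coordinates R X + t; the wrist camera has in their place "T_tool_cam" (4x4, takes a point from camera to tool coordinates, whose origin is the TCP and whose axes are the flange's). Camera axes: x right, y down, z forward; pixel columns grow to the right and rows downward; lengths in m; the calibration is good to about 2 mm. A picture is of the moment at which its call begins: read the wrist's pose just before it. There is no depth.
- ctrl.finish_job(): hands the job in, once; it reports no verdict.
Trained networks look in a picture, given as the dict that the camera call returned (one of the last four; its "shot" number tells which), for a name from the list of things; names that differ only in an ending like _2 or _b are one class to them, and where a whole thing is asked for, a point or a joint stands for the part that bears it (a point fixed in the world has none). Each returns a list of dicts, best first, with "p" (0 to 1); they miss things now and then, are a little off and sometimes report something else, mostly with a low value. They report only what shows in the picture. A call takes as long as a camera call. They do not tell look-alikes from the thing itself.
- ctrl.spot_in(picture, query): "bbox" ([left, top, right, bottom] in pixels, round what is visible of it).
The state is a dict: "t": time; "q": joint angles; "dq": joint speeds; "effort": joint torques, N m; "tool_pos": TCP position; "tool_rot": TCP orientation; "contact_force": force on the tool from outside, world axes, zero at the start; "wrist_torque": the same for the moment, N m; "opening": finger opening in m.
Only numpy, scipy, OpenCV 4.12 (cv2) and the standard library are available. Lean on these libraries where they do the work, as an engineer would, in place of code of your own. Each camera call takes 0.05 s, during which the arm holds its last target.

TASK

Drop the two loose steel pins one by one into the two bores of the checking fixture so that both are fully home; then take the gauge rod from its cradle, run it straight into the fixture's guide tube until its collar stops against the mouth, and draw it right out again. Finish by holding the rod still and level, crosswise to the inspection camera's line of sight, with its tip at the camera's focus point in front of the lens: the program ends with the rod still held in the gripper, touching nothing else. Do not push the tape roll, the screwdriver or the small bush away.

Things in the scene. Friction and masses are not known exactly. Their poses are not given: they have to be found in the camera images.
- fixture: fixed checking fixture, mouth to the robot's left: aluminium block 90 x 50 mm, 46 mm high, on a dark base plate 6 mm thick (x -90 to +60 mm, y -45 to +45 mm), a horizontal steel guide tube before it. Origin on the bench under the block's centre; +x is the insertion direction (tube towards block), z up. Beyond the tube the inserted rod runs 6 mm clear above the block, over both bores
- mouth (a point): centre of the guide tube's flared mouth, on its axis, 57 mm above the bench, 85 mm before the fixture's origin; axes as the fixture's. The tube is 40 mm long along x, bore 13 mm in diameter; the last 12 mm flare to about 22 mm inside, 28 mm outside
- bore_near (a point): centre of the floor of the bore nearer the tube (8 mm above the bench). The bore is upright, 17.5 mm in diameter, 38 mm deep, its edge at the block's top (46 mm above the bench) slightly chamfered
- bore_far (a point): the same of the other bore, 40 mm farther along the fixture's +x
- pin_a: loose steel pin, 16 mm in diameter, 40 mm long, about 60 g, standing upright on the bench; origin at the centre of its chamfered foot, z up along the pin. Fully home it stands 2 mm out of the bore. Either pin goes in either bore
- pin_b: the second pin, the same as pin_a
- gauge: loose gauge rod, about 0.2 kg, lying level in the cradle. Origin at the handle's centre; +x along the rod to the tip, z up as it lies. Dark steel handle 16 x 16 mm square, x = -50 to +50 mm; collar 30 mm in diameter, x = 50 to 58 mm; bright round shank 10 mm in diameter, x = 58 to 183 mm, tapered tip. Balances at about x = +17 mm
- gauge_tip (a point): the rod's tip end, at x = 183 mm of the gauge; axes as the gauge's
- gauge_collar (a point): centre of the collar's front face, at x = 58 mm of the gauge; it meets mouth when the collar stops
- cradle: fixed black cradle whose two posts carry the rod's handle in open-topped notches; origin on the bench under its middle, x along the rod. Posts 8 mm thick at x = -40 and +40 mm, 34 mm wide, up to 62 mm high; handle axis 60 mm above the bench, free between the posts; base plate 120 x 70 mm, 8 mm thick. Lift the rod straight up 15 mm or more to clear the notches
- camera_stand: fixed small inspection camera on a post, 212 mm high; origin on the bench; it looks along its own -x (towards the robot) at 165 mm above the bench. The lens barrel, 32 mm in diameter, ends at x = -70 mm; the base plate reaches from x = -25 to +65 mm, 80 mm wide
- focus (a point): the camera's focus point: 45 mm straight in front of the lens, 165 mm above the bench; axes as the camera stand's
- tape: bystander: loose roll of clear tape, 72 mm in diameter, 20 mm high; origin at its underside's centre
- screwdriver: bystander: loose screwdriver lying on the bench
- bush: bystander: loose steel ring bush, 32 mm in diameter, 14 mm high, hole 14 mm; origin at its underside's centre
Mind the look-alikes: they are no part of the job. Of the things shaped like the gauge, the bare steel one is meant.

How it is judged:
On the way, in this order (a step that is already met when the one before it is completed fails the run):
1. one pin is fully home in a bore and let go (((((distance between pin_a and bore_near below 0.0035 m and angle between pin_a's own z axis and vertical below 0.12 rad) or (distance between pin_a and bore_far below 0.0035 m and angle between pin_a's own z axis and vertical below 0.12 rad)) and contact force between the fingers and pin_a below 0.05 N) or (((distance between pin_b and bore_near below 0.0035 m and angle between pin_b's own z axis and vertical below 0.12 rad) or (distance between pin_b and bore_far below 0.0035 m and angle between pin_b's own z axis and vertical below 0.12 rad)) and contact force between the fingers and pin_b below 0.05 N))), for 0.2 s.
2. both pins are fully home and let go (((distance between pin_a and bore_near below 0.0035 m and angle between pin_a's own z axis and vertical below 0.12 rad) or (distance between pin_a and bore_far below 0.0035 m and angle between pin_a's own z axis and vertical below 0.12 rad)) and ((distance between pin_b and bore_near below 0.0035 m and angle between pin_b's own z axis and vertical below 0.12 rad) or (distance between pin_b and bore_far below 0.0035 m and angle between pin_b's own z axis and vertical below 0.12 rad)) and contact force between the fingers and pin_a below 0.05 N and contact force between the fingers and pin_b below 0.05 N), for 0.2 s.
3. the rod is in the tube up to its collar, over both seated pins (((distance between pin_a and bore_near below 0.0035 m and angle between pin_a's own z axis and vertical below 0.12 rad) or (distance between pin_a and bore_far below 0.0035 m and angle between pin_a's own z axis and vertical below 0.12 rad)) and ((distance between pin_b and bore_near below 0.0035 m and angle between pin_b's own z axis and vertical below 0.12 rad) or (distance between pin_b and bore_far below 0.0035 m and angle between pin_b's own z axis and vertical below 0.12 rad)) and x of gauge_tip in the frame of fixture above 0.0375 m and distance between gauge_collar and mouth below 0.006 m and angle between the x axis of gauge and the x axis of fixture, either way round below 0.1 rad), for 0.1 s.
4. the rod is drawn right out of the tube (((distance between pin_a and bore_near below 0.0035 m and angle between pin_a's own z axis and vertical below 0.12 rad) or (distance between pin_a and bore_far below 0.0035 m and angle between pin_a's own z axis and vertical below 0.12 rad)) and ((distance between pin_b and bore_near below 0.0035 m and angle between pin_b's own z axis and vertical below 0.12 rad) or (distance between pin_b and bore_far below 0.0035 m and angle between pin_b's own z axis and vertical below 0.12 rad)) and x of gauge_tip in the frame of fixture below -0.09 m), for 0.1 s.
At the end, for the whole second after the job is handed in: Both pins fully home (foot within 3.5 mm of the bore floor's centre, upright); the still rod is held by the gripper alone, tip within 18 mm of the focus, level within 8 deg, crosswise to the camera within 20 deg; tape, screwdriver and bush within 30 mm of their starts (((distance between pin_a and bore_near below 0.0035 m and angle between pin_a's own z axis and vertical below 0.12 rad) or (distance between pin_a and bore_far below 0.0035 m and angle between pin_a's own z axis and vertical below 0.12 rad)) and ((distance between pin_b and bore_near below 0.0035 m and angle between pin_b's own z axis and vertical below 0.12 rad) or (distance between pin_b and bore_far below 0.0035 m and angle between pin_b's own z axis and vertical below 0.12 rad)) and distance between gauge_tip and focus below 0.018 m and angle between gauge's own x axis and vertical between 1.431 and 1.711 rad and angle between the x axis of gauge and the y axis of camera_stand, either way round below 0.35 rad and height (world z) of gauge above 0.13 m and linear speed of gauge below 0.02 m/s and contact force between the fingers and gauge above 1 N and contact force between gauge and fixture below 0.05 N and contact force between gauge and cradle below 0.05 N and contact force between gauge and camera_stand below 0.05 N and contact force between gauge and pin_a below 0.05 N and contact force between gauge and pin_b below 0.05 N and distance of each of tape, screwdriver, bush from where it was at the start of the episode below 0.03 m); the arm keeps its last pose, push and grip.
It fails at once if the tape roll, screwdriver or bush is pushed away (more than 30 mm) (distance of any of tape, screwdriver, bush from where it was at the start of the episode above 0.03 m).
It also fails if it takes over 72 s, if anything falls off the work surface, if the arm or the gripper's body presses on something with over 40 N, if the wrist force passes 120 N, or if a joint passes its speed limit or range.

## Working session

There is one attempt and no reset: what is moved stays moved. The work goes in short steps, Python scripts to look and compute and a tool call to move; the robot and the scene stay as the last step left them, time stands still between calls to the robot, and variables do not carry over. Pictures are saved under pics/ and viewed, and the job is handed in when it is done.

Besides the shell and the picture viewer there is one more tool, called after ">>>" by a JSON object that holds its "fn" and its "kwargs". step_arm: Moves the arm, as the interface text tells. Its arguments: {"type":"object","properties":{"moves":{"type":"array","items":{"type":"array","items":{"type":"number"}}},"newtons":{"type":"number"}},"required":["moves"]}

```bash
ls; mkdir -p pics; cat > h.py <<'E'
import numpy as np, cv2, pickle
from station import ctrl
def shot(name, fn, det=()):
    o=ctrl.get_obs(); im=ctrl.get_image(name); im['obs']=o
    cv2.imwrite('pics/'+fn+'.png', im['color'][:,:,::-1])
    pickle.dump(im, open('pics/'+fn+'.pkl','wb'))
    for q in det:
        r=ctrl.spot_in(im,q)
        print(name,q,[(np.round(d['bbox'],0).tolist(),round(d['p'],2)) for d in r[:4]])
    return im
def cam(im):
    K=np.array(im['camera_matrix'])
    if 'R' in im: return K,np.array(im['R']),np.array(im['t'])
    T=np.array(im['T_tool_cam']); o=im['obs']
    Rw=cv2.Rodrigues(np.array(o['tool_rot'],float))[0]
    M=np.eye(4); M[:3,:3]=Rw; M[:3,3]=o['tool_pos']
    W=np.linalg.inv(M@T); return K,W[:3,:3],W[:3,3]
def ray(im,u,v):
    K,R,t=cam(im); d=R.T@np.linalg.inv(K)@np.array([u,v,1.]); return -R.T@t,d
def atz(im,u,v,z):
    c,d=ray(im,u,v); return c+d*(z-c[2])/d[2]
def proj(im,X):
    K,R,t=cam(im); p=K@(R@np.array(X,float)+t); return p[:2]/p[2]
E
python3 - <<'E'
from h import *
o=ctrl.get_obs(); print({k:np.round(v,3).tolist() for k,v in o.items()})
N=['fixture','pin_a','gauge','cradle','camera_stand','tape','screwdriver','bush']
shot('scene','s0',N); shot('top','t0',N); shot('wrist','w0',N)
E
```

```text
pics
{'t': 0.0, 'q': [-1.44, 0.053, 1.614, 0.0, 1.476, -0.119], 'dq': [-0.001, 0.0, 0.001, 0.002, 0.001, -0.001], 'effort': [0.002, -39.368, -37.017, -0.0, 0.007, 0.0], 'tool_pos': [0.154, -0.605, 0.23], 'tool_rot': [-3.115, -0.391, -0.0], 'contact_force': [0.381, 0.745, 0.371], 'wrist_torque': [0.047, -0.062, -0.007], 'opening': 0.085}
scene fixture []
scene pin_a [([322.0, 303.0, 328.0, 321.0], 0.57), ([338.0, 266.0, 342.0, 284.0], 0.48)]
scene gauge [([407.0, 267.0, 503.0, 281.0], 0.98), ([472.0, 209.0, 485.0, 265.0], 0.79)]
scene cradle [([136.0, 320.0, 173.0, 350.0], 0.72), ([449.0, 276.0, 507.0, 306.0], 0.62)]
scene camera_stand [([248.0, 286.0, 289.0, 393.0], 0.96), ([218.0, 264.0, 285.0, 304.0], 0.46)]
scene tape [([135.0, 318.0, 173.0, 351.0], 0.94)]
scene screwdriver [([468.0, 348.0, 557.0, 369.0], 0.65)]
scene bush [([369.0, 264.0, 381.0, 269.0], 0.43), ([222.0, 268.0, 289.0, 304.0], 0.33)]
top fixture [([370.0, 218.0, 424.0, 250.0], 0.9)]
top pin_a []
top gauge [([181.0, 240.0, 262.0, 257.0], 0.94), ([186.0, 280.0, 205.0, 366.0], 0.77)]
top cradle [([185.0, 232.0, 229.0, 267.0], 0.62)]
top camera_stand [([348.0, 115.0, 384.0, 165.0], 0.92)]
top tape [([446.0, 163.0, 474.0, 188.0], 0.68)]
top screwdriver [([178.0, 170.0, 222.0, 186.0], 0.84)]
top bush [([287.0, 267.0, 299.0, 278.0], 0.64), ([157.0, 168.0, 224.0, 192.0], 0.39)]
wrist fixture []
wrist pin_a []
wrist gauge []
wrist cradle []
wrist camera_stand []
wrist tape []
wrist screwdriver []
wrist bush []
```

```bash
python3 - <<'E'
from h import *
for n in ['s0','t0']:
    im=cv2.imread(f'pics/{n}.png')
    c=im[100:400,100:580] if n=='t0' else im[180:430,110:590]
    cv2.imwrite(f'pics/{n}c.png',cv2.resize(c,(800,500 if n=='t0' else 417),interpolation=cv2.INTER_CUBIC))
    d=pickle.load(open(f'pics/{n}.pkl','rb')); K,R,t=cam(d); print(n,np.round(K,1).tolist(),np.round(-R.T@t,3),np.round(R,3).tolist())
E
```

```text
s0 [[549.1, 0.0, 324.4], [0.0, 549.1, 250.2], [0.0, 0.0, 1.0]] [1.399 0.072 0.932] [[-0.078, 0.997, 0.001], [0.658, 0.052, -0.751], [-0.749, -0.058, -0.66]]
t0 [[484.4, 0.0, 326.4], [0.0, 484.4, 232.7], [0.0, 0.0, 1.0]] [0.379 0.029 1.348] [[-0.026, -1.0, -0.0], [-0.995, 0.026, -0.093], [0.093, -0.002, -0.996]]
```

View pics/t0c.png

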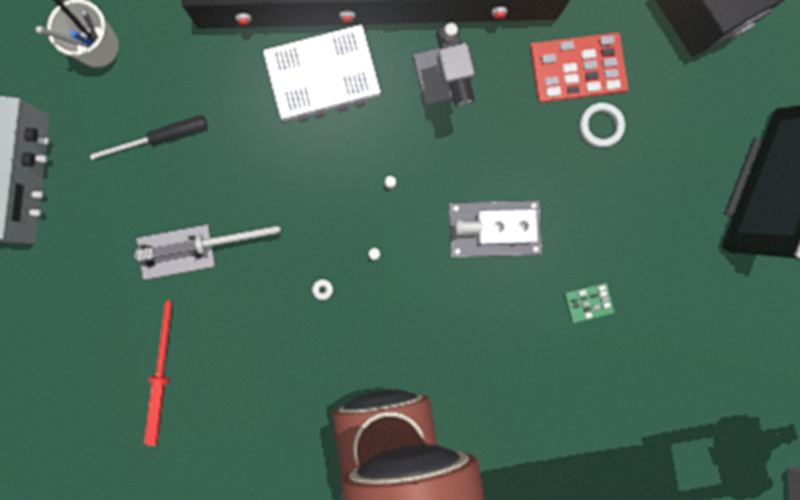

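View pics/s0c.png

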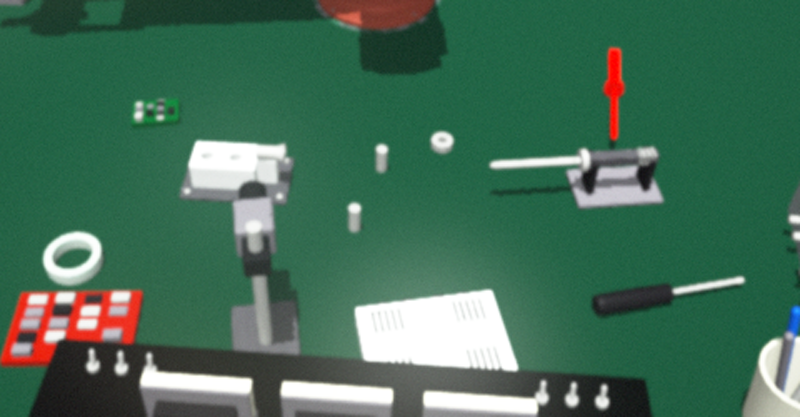

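View pics/w0.png

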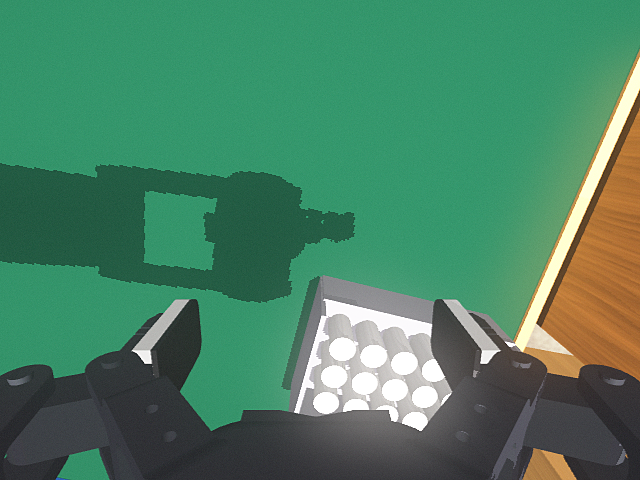

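Top view (full pixels): the fixture is at about (397,235), mouth to the left. The pins are at about (334,209) and (325,252), the rod and cradle at about (205,249), the bush at (293,273), the camera at (366,140) and the tape at (461,175). The screwdriver is at (190,178). The red gauge lookalike and the tray of pins under the start pose are decoys.

```bash
python3 - <<'E'
from h import *
T=pickle.load(open('pics/t0.pkl','rb'));S=pickle.load(open('pics/s0.pkl','rb'))
c=lambda a,b:(100+a*.6,100+b*.6)
s=lambda a,b:(110+a*.6,180+b*.6)
def P(n,cu,cv,z): print(n,'top',np.round(atz(T,*c(cu,cv),z),3))
def Q(n,cu,cv,z): print(n,'scene',np.round(atz(S,*s(cu,cv),z),3))
P('pin1',390,182,.04);Q('pin1',354,207,.04)
P('pin2',374,254,.04);Q('pin2',381,148,.04)
P('bore n',499,227,.046);Q('bore n',232,154,.046)
P('bore f',524,226,.046);Q('bore f',206,155,.046)
for k in [(450,203),(540,202),(541,256),(452,257)]: P('plate',*k,.006)
P('tip',279,230,.06);P('collar',200,244,.06);P('handle end',136,254,.06)
Q('tip',492,165,.06);Q('collar',585,160,.06);Q('end',656,155,.06)
for k in [(137,238),(208,225),(214,265),(145,277)]: P('crplate',*k,.008)
P('bush',322,290,.014);P('tape',603,125,.02)
P('lens end',463,103,.165);P('cam back',450,30,.2)
Q('cambase',265,328,0)
E
```

```text
pin1 top [0.565 0.004 0.04 ]
pin1 scene [0.568 0.004 0.04 ]
pin2 top [0.448 0.033 0.04 ]
pin2 scene [0.451 0.033 0.04 ]
bore n top [ 0.486 -0.171  0.046]
bore n scene [ 0.486 -0.175  0.046]
bore f top [ 0.487 -0.211  0.046]
bore f scene [ 0.491 -0.211  0.046]
plate top [ 0.532 -0.096  0.006]
plate top [ 0.53  -0.247  0.006]
plate top [ 0.439 -0.245  0.006]
plate top [ 0.442 -0.097  0.006]
tip top [0.489 0.184 0.06 ]
collar top [0.47 0.31 0.06]
handle end top [0.457 0.413 0.06 ]
tip scene [0.494 0.186 0.06 ]
collar scene [0.474 0.314 0.06 ]
end scene [0.456 0.412 0.06 ]
crplate top [0.487 0.427 0.008]
crplate top [0.505 0.308 0.008]
crplate top [0.438 0.299 0.008]
crplate top [0.422 0.413 0.008]
bush top [0.392 0.12  0.014]
tape top [ 0.655 -0.355  0.02 ]
lens end top [ 0.663 -0.106  0.165]
cam back top [ 0.764 -0.087  0.2  ]
cambase scene [ 0.74  -0.092  0.   ]
```

```bash
python3 - <<'E'
from h import *
im=cv2.imread('pics/t0.png')
cv2.imwrite('pics/t0cam.png',cv2.resize(im[110:260,320:470],(750,750)[:2] and (600,600),interpolation=cv2.INTER_CUBIC))
cv2.imwrite('pics/t0gau.png',cv2.resize(im[215:285,170:270],(800,560),interpolation=cv2.INTER_CUBIC))
im=cv2.imread('pics/s0.png')
cv2.imwrite('pics/s0cam.png',cv2.resize(im[250:400,200:350],(600,600),interpolation=cv2.INTER_CUBIC))
E
```

```text
(no output)
```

View pics/t0cam.png

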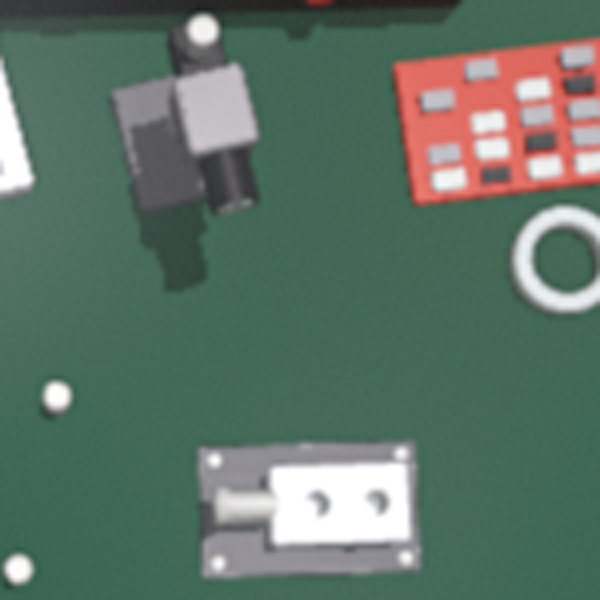

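View pics/s0cam.png

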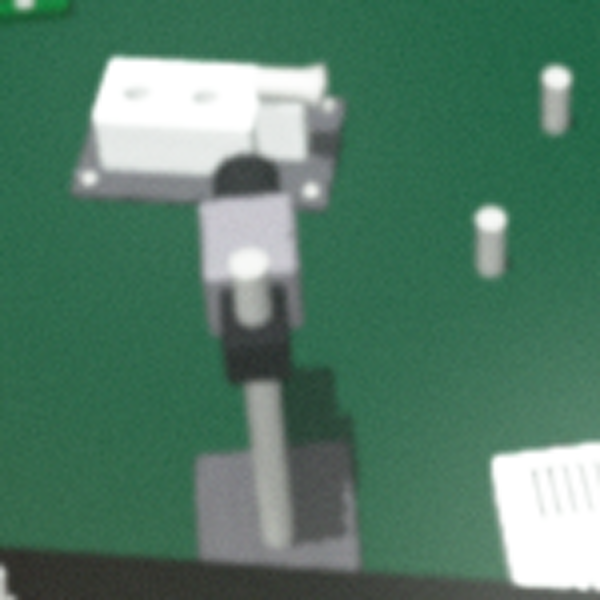

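View pics/t0gau.png

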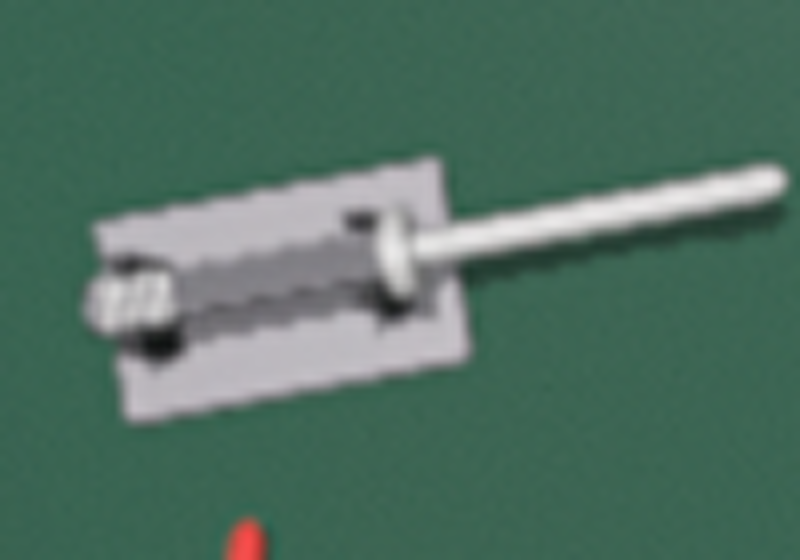

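>>> {"fn": "step_arm", "kwargs": {"moves": [[1,0.02,0.05,0,6],[1,0.02,0.05,0,6],[1,0.02,0.05,0,6],[1,0.02,0.05,0,6],[1,0.02,0.05,0,6],[1,0.02,0.05,0,6],[1,0.02,0.05,0,6],[1,0.02,0.05,0,6],[1,0.02,0.05,0,6],[1,0.02,0.05,0,6],[1,0.02,0.04,0,6],[1,0.02,0.04,0,5],[1,0,0,0,0]], "newtons": 40}}

```text
t: 2.98
tool_pos: [0.3982, -0.0074, 0.233]
tool_rot: [2.262, 2.168, 0.011]
contact_force: [-0.5, -0.7, -0.6]
opening: 0.0851
```

```bash
cat >> h.py <<'E'
def tool(o=None):
    o=o or ctrl.get_obs(); R=cv2.Rodrigues(np.array(o['tool_rot'],float))[0]
    return np.array(o['tool_pos']),R,np.degrees(np.arctan2(R[1,1],R[0,1]))
E
python3 - <<'E'
from h import *
im=shot('wrist','w1')
p,R,y=tool(im['obs']); print(p,y,R[:,2]); print(np.round(im['T_tool_cam'],3).tolist(), np.round(im['camera_matrix'],1).tolist())
for X in [(.567,.004,.04),(.45,.033,.04),(.487,-.173,.046),(.489,-.211,.046)]: print(np.round(proj(im,X)))
E
```

```text
[ 0.3982395  -0.0074095   0.23302683] -2.4185867896119744 [ 0.01069447 -0.00107145 -0.99994224]
[[0.001, -0.965, -0.262, 0.067], [1.0, 0.001, 0.001, 0.0], [-0.001, -0.262, 0.965, -0.142], [0.0, 0.0, 0.0, 1.0]] [[386.5, 0.0, 315.7], [0.0, 386.5, 240.5], [0.0, 0.0, 1.0]]
[505. 193.]
[371. 165.]
[410. 378.]
[411. 411.]
```

View pics/w1.png

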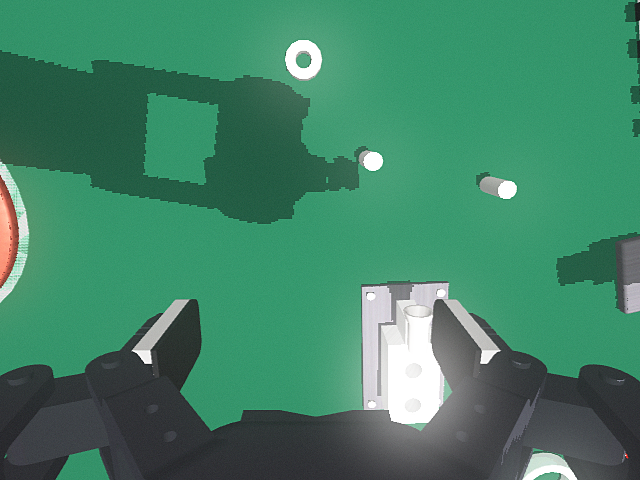

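```bash
python3 - <<'E'
from h import *
im=pickle.load(open('pics/w1.pkl','rb'))
for n,u,v,z in [('pin2',372.5,160.5,.04),('pin1',507.5,189.5,.04),('bn',413.5,370,.046),('bf',413.5,405.5,.046),('mouth',418,312,.071),('pl',362,284,.006),('pl',448,282,.006),('screw',371,296,.006),('s',441,293,.006),('s',372,405,.006)]:
    print(n,np.round(atz(im,u,v,z),4))
cv2.imwrite('pics/w1c.png',cv2.resize(im['color'][270:430,340:520,::-1],(720,640)[:2] and (675,600),interpolation=cv2.INTER_CUBIC))
cv2.imwrite('pics/w1d.png',cv2.resize(im['color'][130:220,340:530,::-1],(760,360),interpolation=cv2.INTER_CUBIC))
E
```

```text
pin2 [0.4515 0.0371 0.04  ]
pin1 [0.5692 0.0074 0.04  ]
bn [ 0.49   -0.1643  0.046 ]
bf [ 0.491  -0.2049  0.046 ]
mouth [ 0.4856 -0.0904  0.071 ]
pl [ 0.4457 -0.0886  0.006 ]
pl [ 0.5337 -0.0904  0.006 ]
screw [ 0.4548 -0.1022  0.006 ]
s [ 0.527  -0.1023  0.006 ]
s [ 0.4555 -0.2341  0.006 ]
```

View pics/w1c.png

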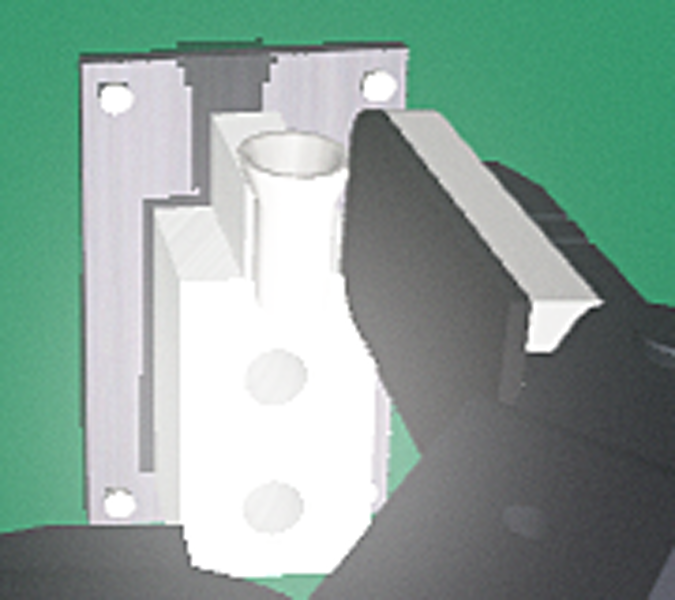

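View pics/w1d.png

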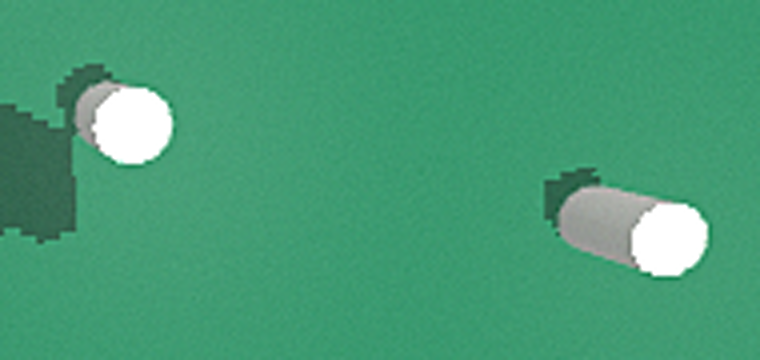

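>>> {"fn": "step_arm", "kwargs": {"moves": [[1,0.018,0.014,-0.03,0.8],[1,0.018,0.014,-0.03,0.8],[1,0.016,0.014,-0.03,0.8],[1,0,0,-0.03,0],[1,0,0,0,0],[1,0,0,0,0]]}}

```text
t: 3.78
tool_pos: [0.4519, 0.0273, 0.1133]
tool_rot: [2.227, 2.193, 0.013]
contact_force: [0.5, 0.3, 0.8]
opening: 0.0851
```

```bash
python3 - <<'E'
from h import *
im=shot('wrist','w2')
p,R,y=tool(im['obs']); print(p,y,R[:,2],np.round(im['obs']['dq'],3))
print(proj(im,(.4505,.034,.04)))
E
```

```text
[0.45194326 0.02727339 0.11325264] -0.8726576112290185 [ 0.01702613 -0.00533707 -0.9998408 ] [-0.014  0.002  0.013 -0.002  0.006 -0.002]
[309.45337145 243.62111784]
```

View pics/w2.png

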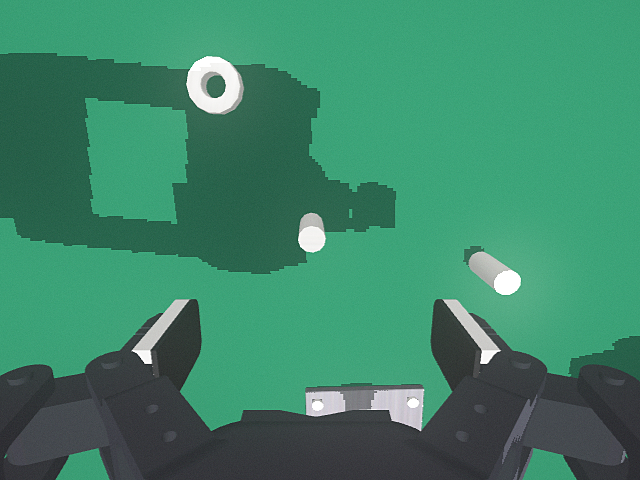

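```bash
python3 - <<'E'
from h import *
im=pickle.load(open('pics/w2.pkl','rb'))
print(atz(im,312,239,.04), atz(im,507.5,282,.04),atz(im,311,217,.003))
for i in range(3):
    p,R,y=tool(); print(p,y,R[:,2])
print(ctrl.get_obs()['q'])
E
```

```text
[0.45201565 0.03673639 0.04      ] [0.56876775 0.00777982 0.04      ] [0.4517728  0.04179245 0.003     ]
[0.45179909 0.02734478 0.11318876] -0.8638647064167236 [ 0.01690706 -0.00535703 -0.99984271]
[0.45179909 0.02734478 0.11318876] -0.8638647064167236 [ 0.01690706 -0.00535703 -0.99984271]
[0.45179909 0.02734478 0.11318876] -0.8638647064167236 [ 0.01690706 -0.00535703 -0.99984271]
[-0.10196688 -0.28708223  2.12679757 -0.00376133  1.28451371 -0.08581543]
```

>>> {"fn": "step_arm", "kwargs": {"moves": [[1,0,0.005,-0.025,0],[1,0,0.004,-0.025,0],[1,0,0,-0.025,0],[1,0,0,-0.02,0],[1,0,0,-0.005,0],[1,0,0,0,0]]}}

```text
t: 4.58
tool_pos: [0.4598, 0.0336, 0.0222]
tool_rot: [2.22, 2.177, 0.034]
contact_force: [-1.6, 0.4, 0.5]
opening: 0.0857
```

```bash
python3 - <<'E'
from h import *
im=shot('wrist','w3')
p,R,y=tool(im['obs']); print(p,y,R[:,2])
print(proj(im,(.452,.0365,.04)))
E
```

```text
[0.45984156 0.03356128 0.02224392] -1.120493298188697 [ 0.03780698 -0.00779159 -0.99925468]
[293.30035009 325.59803444]
```

View pics/w3.png

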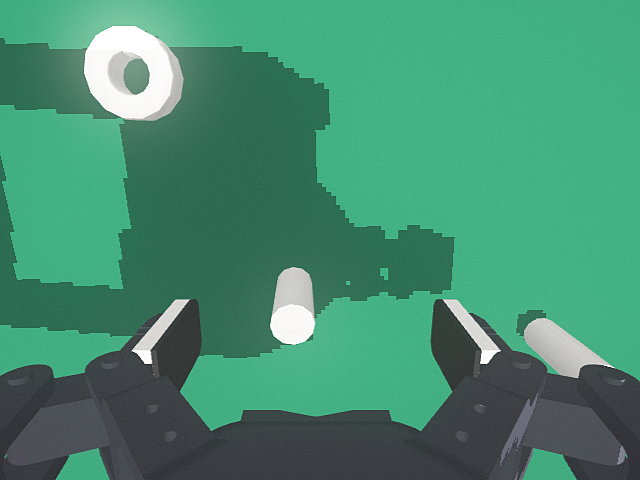

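>>> {"fn": "step_arm", "kwargs": {"moves": [[1,-0.009,0.003,-0.007,0],[1,0,0,0,0],[0.3,0,0,0,0],[0.1,0,0,0,0],[0,0,0,0,0],[0,0,0,0,0],[0,0,0,0,0]], "newtons": 40}}

```text
t: 5.5
tool_pos: [0.4521, 0.0367, 0.0179]
tool_rot: [2.218, 2.175, 0.037]
contact_force: [-1.0, 0.7, 1.3]
opening: 0.0144
```

>>> {"fn": "step_arm", "kwargs": {"moves": [[0,0,0,0.02,0],[0,0,0,0.03,0],[0,0,0,0.03,0],[0,0,0,0.03,0],[0,0,0,0,0]]}}

```text
t: 6.12
tool_pos: [0.4506, 0.0367, 0.1289]
tool_rot: [2.219, 2.176, 0.036]
contact_force: [0.4, -0.7, -0.2]
opening: 0.0145
```

```bash
python3 - <<'E'
from h import *
im=shot('wrist','w4')
p,R,y=tool(im['obs']); print(p,y,R[:,2],im['obs']['opening'])
E
```

```text
[0.45056504 0.03672623 0.12893041] -1.1240058079104505 [ 0.03972874 -0.00789006 -0.99917935] 0.014508309155186758
```

View pics/w4.png

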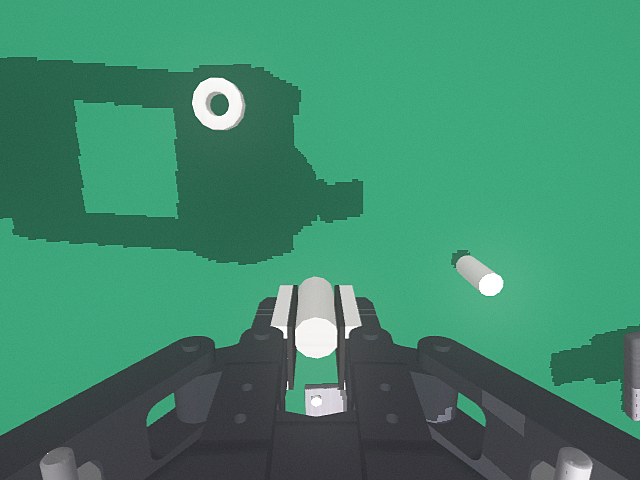

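>>> {"fn": "step_arm", "kwargs": {"moves": [[0,0.008,-0.045,0,0],[0,0.008,-0.045,0,0.5],[0,0.008,-0.045,0,0.5],[0,0.008,-0.045,0,0],[0,0.006,-0.045,0,0],[0,0,-0.008,0,0],[0,0,0,0,0]]}}

```text
t: 7.05
tool_pos: [0.4804, -0.1993, 0.1122]
tool_rot: [2.213, 2.214, 0.023]
contact_force: [-0.4, 0.5, -1.7]
opening: 0.0145
```

```bash
python3 - <<'E'
from h import *
im=shot('wrist','w5')
p,R,y=tool(im['obs']); print(p,y,R[:,2],im['obs']['opening'])
E
```

```text
[ 0.48038049 -0.19928316  0.11215103] 0.029291297483314473 [ 0.01842148  0.0027975  -0.9998264 ] 0.014465886847425191
```

View pics/w5.png

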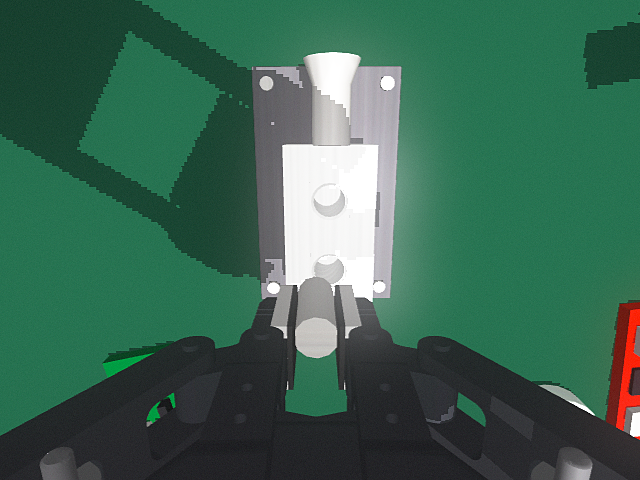

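```bash
python3 - <<'E'
from h import *
im=pickle.load(open('pics/w5.pkl','rb'))
cv2.imwrite('pics/w5c.png',cv2.resize(im['color'][40:300,240:410,::-1],(510,780)[:2],interpolation=cv2.INTER_CUBIC)[150:,:])
cv2.imwrite('pics/w5d.png',cv2.resize(im['color'][270:370,260:380,::-1],(720,600)[:2],interpolation=cv2.INTER_CUBIC))
E
```

```text
(no output)
```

View pics/w5c.png

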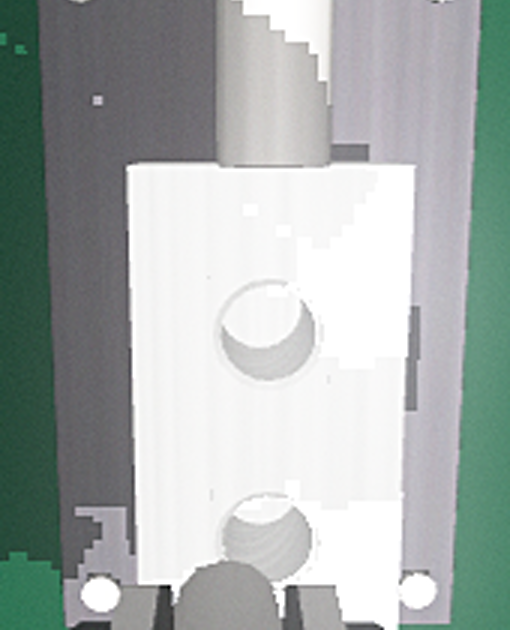

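View pics/w5d.png

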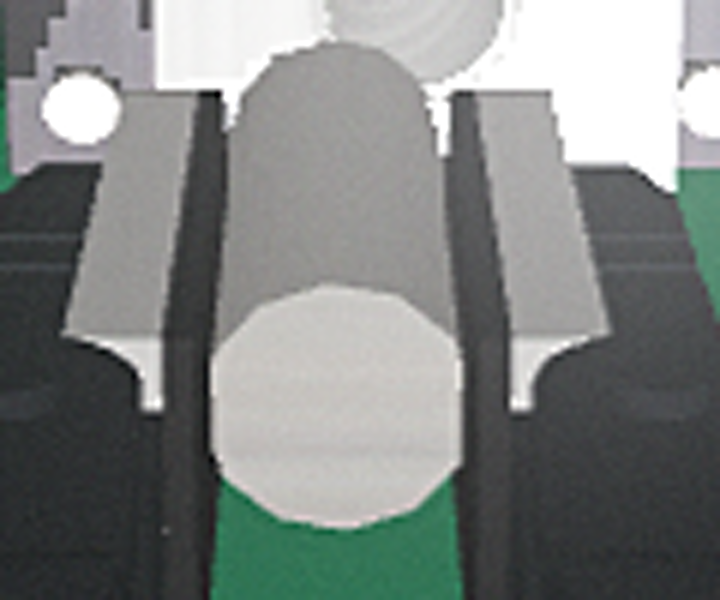

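```bash
python3 - <<'E'
from h import *
im=pickle.load(open('pics/w5.pkl','rb'))
K=np.array(im['camera_matrix']);T=np.array(im['T_tool_cam']);o=im['obs']
d=np.linalg.inv(K)@[316.1,337.75,1]
dt=T[:3,:3]@d
for zt in (-.019,-.022,-.025):
    s=(zt-T[2,3])/dt[2]; print(zt, s, np.round(T[:3,3]+s*dt,4))
p,R,y=tool(o)
bn=atz(im,329.5,200.2,.046);bf=atz(im,329.2,269.3,.046);print(bn,bf,np.linalg.norm(bn-bf),np.degrees(np.arctan2(*(bf-bn)[[1,0]])))
# foot ring projected with x_t guess
for xt in (.002,.001,.0,-.001):
  for zf in (.016,.018):
    a=np.linspace(0,6.28,60); P=np.c_[xt+.0075*np.cos(a),.0075*np.sin(a),0*a+zf]
    C=(np.linalg.inv(T)@np.c_[P,np.ones(60)].T)[:3]; q=K@C; q=q[:2]/q[2]; print(xt,zf,q[1].min(),q[0].min(),q[0].max())
for (u1,v1,u2,v2,z) in [(240+128/3,40+315/3,240+135/3,40+(580+150)/3,.046),(240+415/3,40+315/3,240+402/3,40+(580+150)/3,.046)]:
    A=atz(im,u1,v1,z);B=atz(im,u2,v2,z);print(A,B,np.degrees(np.arctan2(*(B-A)[[1,0]])))
E
```

```text
-0.019 0.1363847745586019 [-0.0016  0.0009 -0.019 ]
-0.022 0.1330481082803315 [ 0.0001  0.0008 -0.022 ]
-0.025 0.12971144200206108 [ 0.0018  0.0008 -0.025 ]
[ 0.48985098 -0.16566777  0.046     ] [ 0.49011328 -0.20527269  0.046     ] 0.03960579266129576 -89.62054701838933
0.002 0.016 273.85104737296314 296.85639837867745 331.09125882555855
0.002 0.018 272.2731992941656 297.06327049441956 330.9121691196411
0.001 0.016 276.0253546842456 296.88288695304965 331.06482746329186
0.001 0.018 274.42517975997083 297.08914468649937 330.8863089798485
0.0 0.016 278.1928695407411 296.9092937585006 331.03847768590924
0.0 0.018 276.5705139781387 297.11493990399117 330.8605277646495
-0.001 0.016 280.35362372187336 296.93561917307176 331.0122091162543
-0.001 0.018 278.70923269093305 297.1406565079196 330.8348251132803
[ 0.46507829 -0.13662449  0.046     ] [ 0.46483748 -0.21364268  0.046     ] -90.1791409947145
[ 0.51515266 -0.13656146  0.046     ] [ 0.51604078 -0.21395076  0.046     ] -89.34250324483065
```

>>> {"fn": "step_arm", "kwargs": {"moves": [[0,0.004,0.017,0,0],[0,0.004,0.017,0,0],[0,0,0,-0.015,0],[0,0,0,-0.015,0],[0,0,0,-0.01,0],[0,0,0,0,0]]}}

```text
t: 7.85
tool_pos: [0.4876, -0.1578, 0.0676]
tool_rot: [2.208, 2.223, 0.023]
contact_force: [0.6, -0.7, -0.8]
opening: 0.0144
```

```bash
cat >> h.py <<'E'
def crop(im,fn,x0,y0,x1,y1,s):
    c=im['color'][y0:y1,x0:x1,::-1]; cv2.imwrite('pics/'+fn+'.png',cv2.resize(c,None,fx=s,fy=s,interpolation=cv2.INTER_CUBIC))
E
python3 - <<'E'
from h import *
im=shot('wrist','w6')
p,R,y=tool(im['obs']); print(p,y,R[:,2])
f=p+R@[0,.0008,.0175]; print('foot',f)
for q in [(.4899,-.1657,.046),(.4901,-.2053,.046)]: print(proj(im,q))
crop(im,'w6c',220,170,420,370,3)
E
```

```text
[ 0.48755594 -0.15782827  0.06757765] 0.39155780659401646 [ 0.01592808  0.00479258 -0.99986165]
foot [ 0.48863456 -0.15773893  0.05009284]
[318.23557245 305.58565213]
[317.85758387 380.95151232]
```

View pics/w6c.png

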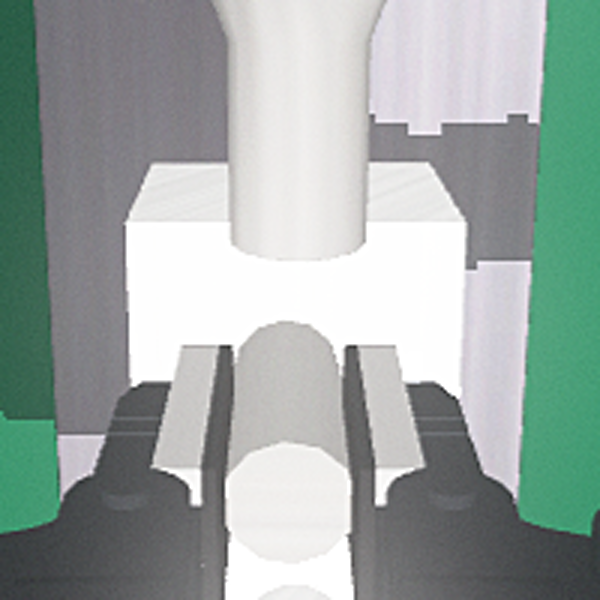

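>>> {"fn": "step_arm", "kwargs": {"moves": [[0,0.001,-0.008,0.002,0],[0,0,0,0,0]]}}

```text
t: 8.15
tool_pos: [0.4897, -0.1675, 0.0712]
tool_rot: [2.207, 2.221, 0.024]
contact_force: [0.5, 0.5, -0.9]
opening: 0.0143
```

```bash
cat >> h.py <<'E'
def foot(xt=0,yt=.0008,zt=.0175):
    o=ctrl.get_obs(); p,R,y=tool(o); print('tcp',np.round(p,4),'foot',np.round(p+R@[xt,yt,zt],4),'tilt',np.round(R[:2,2],4),'yaw',round(y,2),'F',np.round(o['contact_force'],1),'op',round(o['opening'],4),'t',o['t'])
E
python3 -c "
from h import *
foot()"
```

```text
tcp [ 0.4897 -0.1675  0.0712] foot [ 0.4908 -0.1675  0.0537] tilt [0.0184 0.0033] yaw 0.35 F [ 0.5  0.5 -0.9] op 0.0143 t 8.15
```

>>> {"fn": "step_arm", "kwargs": {"moves": [[0,-0.001,0.0018,0,0],[0,0,0,0,0],[0,0,0,0,0]]}}

```text
t: 8.52
tool_pos: [0.4891, -0.1662, 0.0721]
tool_rot: [2.207, 2.219, 0.025]
contact_force: [0.7, 0.2, -0.1]
opening: 0.0145
```

```bash
python3 - <<'E'
from h import *
im=shot('wrist','w7')
foot()
for q in [(.4899,-.1657,.046),(.4901,-.2053,.046)]: print(proj(im,q))
crop(im,'w7c',220,170,420,400,3)
E
```

```text
tcp [ 0.4891 -0.1662  0.0721] foot [ 0.4902 -0.1661  0.0547] tilt [0.0199 0.0027] yaw 0.31 F [-0.2 -0.1  0.1] op 0.0148 t 8.575
[314.69383633 284.73934434]
[314.63069866 360.24755233]
```

View pics/w7c.png

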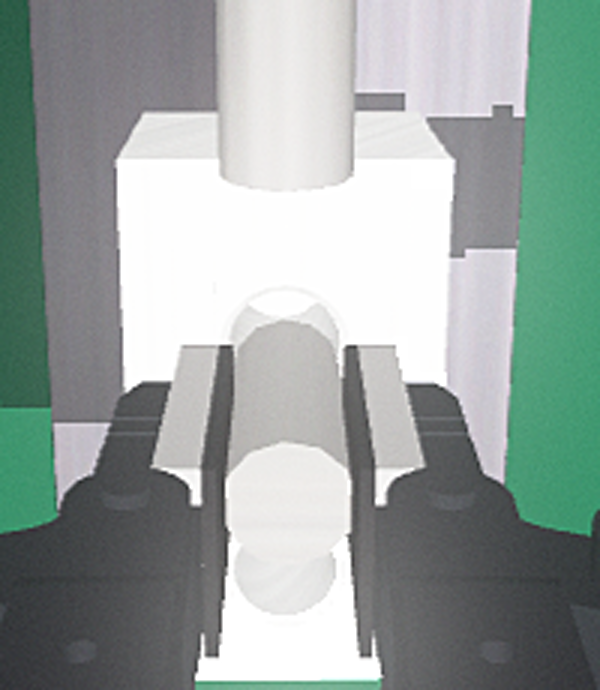

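>>> {"fn": "step_arm", "kwargs": {"moves": [[0,-0.0002,0.0006,-0.005,0],[0,0,0,-0.005,0],[0,0,0,0,0]]}}

```text
t: 8.95
tool_pos: [0.4888, -0.1654, 0.0612]
tool_rot: [2.206, 2.219, 0.024]
contact_force: [0.4, -0.8, -1.1]
opening: 0.0142
```

```bash
python3 - <<'E'
from h import *
im=shot('wrist','w8')
foot()
for q in [(.4899,-.1652,.046),(.4901,-.2048,.046)]: print(proj(im,q))
crop(im,'w8c',220,170,420,400,3)
E
```

```text
tcp [ 0.4888 -0.1654  0.0614] foot [ 0.49   -0.1654  0.0439] tilt [0.0198 0.0025] yaw 0.33 F [-0.6 -0.4 -0.6] op 0.0144 t 9.0
[315.9054431  294.52107464]
[315.73945269 373.87547361]
```

View pics/w8c.png

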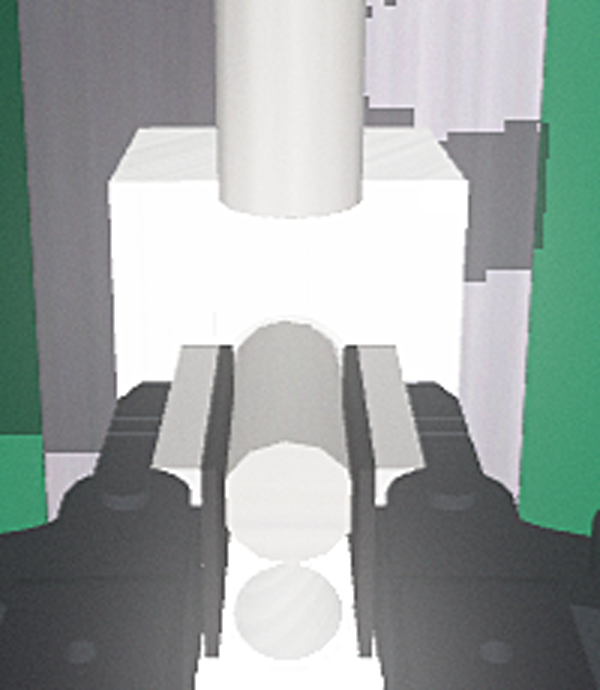

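>>> {"fn": "step_arm", "kwargs": {"moves": [[0,0,0,-0.004,0],[0,0,0,-0.004,0],[0,0,0,-0.002,0],[0,0,0,0,0]]}}

```text
t: 9.5
tool_pos: [0.4889, -0.1655, 0.0507]
tool_rot: [2.206, 2.219, 0.024]
contact_force: [0.9, -0.8, -1.6]
opening: 0.0148
```

```bash
python3 - <<'E'
from h import *
im=shot('wrist','w9')
foot()
crop(im,'w9c',220,170,420,400,3)
E
```

```text
tcp [ 0.4888 -0.1655  0.0508] foot [ 0.49   -0.1655  0.0333] tilt [0.0197 0.0024] yaw 0.32 F [ 0.  -0.6 -0.3] op 0.0146 t 9.55
```

View pics/w9c.png

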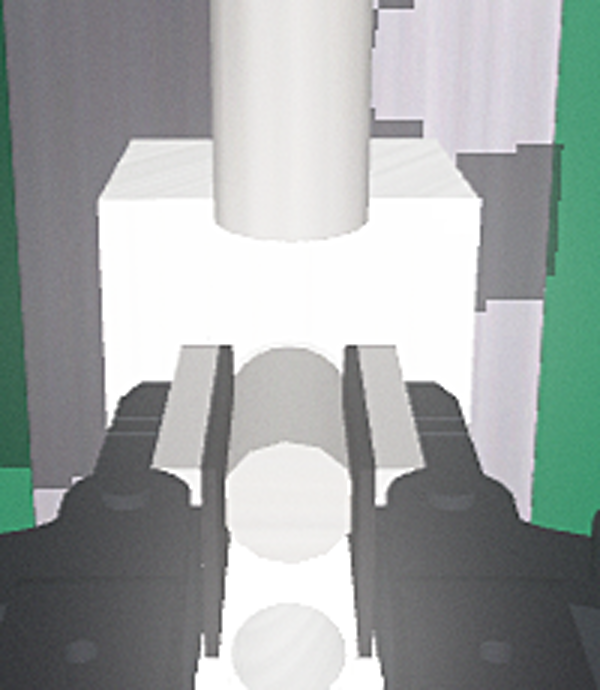

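>>> {"fn": "step_arm", "kwargs": {"moves": [[0.3,0,0,0,0],[0.6,0,0,0,0],[0.6,0,0,0,0],[0.7,0,0,0.02,0],[0.7,0,0,0.025,0],[0.7,0,0,0,0]]}}

```text
t: 10.3
tool_pos: [0.4889, -0.1653, 0.097]
tool_rot: [2.207, 2.219, 0.025]
contact_force: [0.2, -0.0, -0.6]
opening: 0.0599
```

```bash
python3 - <<'E'
from h import *
im=shot('wrist','w10')
foot()
E
```

```text
tcp [ 0.4878 -0.1648  0.0954] foot [ 0.489  -0.1647  0.0779] tilt [0.0173 0.0043] yaw 0.32 F [-0.2  0.4  0.3] op 0.0598 t 10.35
```

View pics/w10.png

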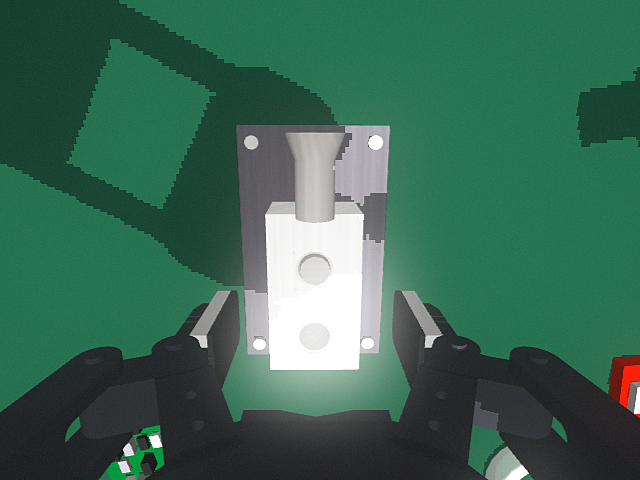

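>>> {"fn": "step_arm", "kwargs": {"moves": [[1,0.005,0.02,0.03,0],[1,0.018,0.045,0,0],[1,0.018,0.045,0,0],[1,0.02,0.045,0,0],[1,0.02,0.013,0,0],[1,0,0,0,0],[1,0,0,0,0]]}}

```text
t: 11.22
tool_pos: [0.565, 0.009, 0.1159]
tool_rot: [-2.216, -2.223, -0.012]
contact_force: [0.5, -0.4, 0.4]
opening: 0.0854
```

```bash
python3 - <<'E'
from h import *
im=shot('wrist','w11')
foot(); print(proj(im,(.569,.0077,.04)))
E
```

```text
tcp [0.5649 0.0088 0.1159] foot [0.5658 0.0089 0.0984] tilt [0.0036 0.0072] yaw 0.16 F [-1.1  0.  -0.6] op 0.0851 t 11.275
[320.65038445 256.866374  ]
```

View pics/w11.png

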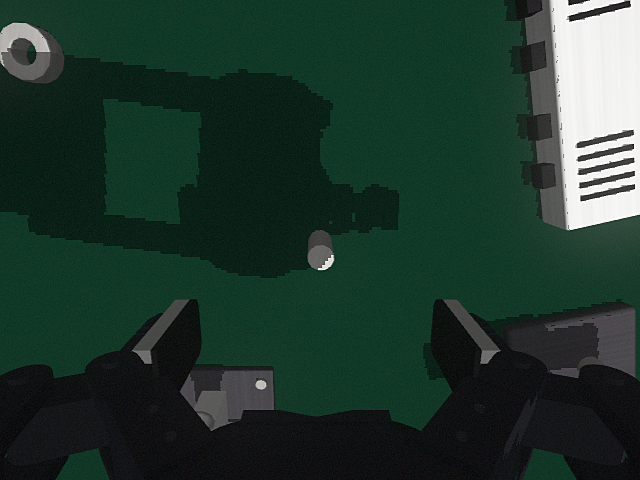

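>>> {"fn": "step_arm", "kwargs": {"moves": [[1,0.002,0,-0.025,0],[1,0.001,0,-0.025,0],[1,0,0,-0.025,0],[1,0,0,-0.017,0],[1,0,0,0,0]]}}

```text
t: 11.9
tool_pos: [0.5655, 0.0044, 0.0215]
tool_rot: [-2.224, -2.216, -0.012]
contact_force: [-0.5, 0.7, -0.1]
opening: 0.0851
```

```bash
python3 - <<'E'
from h import *
im=shot('wrist','w12')
foot(); print(proj(im,(.569,.0077,.04)))
E
```

```text
tcp [0.5663 0.0044 0.0224] foot [0.5672 0.0045 0.005 ] tilt [0.0057 0.0062] yaw -0.2 F [ 0.2 -0.5 -0.3] op 0.0856 t 11.95
[323.73439648 324.16805599]
```

View pics/w12.png

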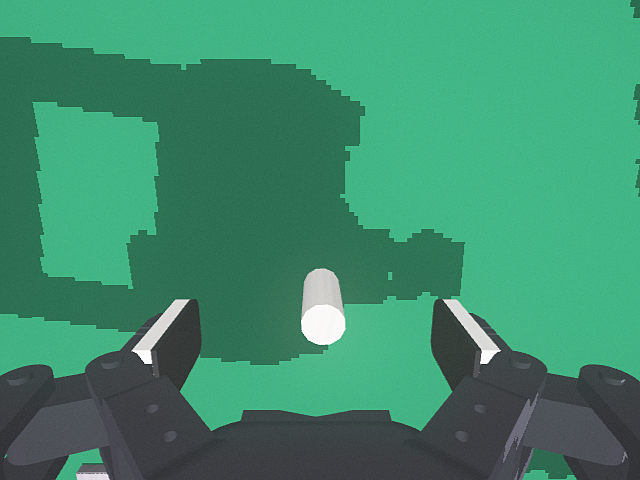

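Pin top is at (323,325), right where it was predicted. I'll make a small correction and close.

>>> {"fn": "step_arm", "kwargs": {"moves": [[1,0.002,0.003,-0.005,0],[1,0,0,0,0],[0.3,0,0,0,0],[0.1,0,0,0,0],[0,0,0,0,0],[0,0,0,0,0],[0,0,0,0,0]]}}

```text
t: 12.82
tool_pos: [0.5712, 0.0073, 0.021]
tool_rot: [2.222, 2.215, 0.019]
contact_force: [-1.1, -1.0, 1.0]
opening: 0.0143
```

>>> {"fn": "step_arm", "kwargs": {"moves": [[0,0,0,0.02,0],[0,0,0,0.03,0],[0,0,0,0.03,0],[0,0,0,0.03,0],[0,0,0,0.01,0],[0,0,0,0,0]]}}

```text
t: 13.58
tool_pos: [0.5709, 0.0073, 0.1494]
tool_rot: [2.22, 2.213, 0.022]
contact_force: [0.6, 0.6, -1.4]
opening: 0.0145
```

```bash
python3 - <<'E'
from h import *
foot()
E
```

```text
tcp [0.5709 0.0073 0.1494] foot [0.572  0.0074 0.1319] tilt [0.0149 0.0051] yaw -0.2 F [ 0.6  0.6 -1.4] op 0.0145 t 13.575
```

>>> {"fn": "step_arm", "kwargs": {"moves": [[0,-0.02,-0.045,0,0],[0,-0.02,-0.045,0,0],[0,-0.02,-0.045,0,0],[0,-0.02,-0.045,0,0],[0,-0.003,-0.035,0,0],[0,0,0,0,0],[0,0,0,0,0]]}}

```text
t: 14.45
tool_pos: [0.4798, -0.2103, 0.1395]
tool_rot: [-2.218, -2.215, -0.015]
contact_force: [1.4, -1.0, -0.7]
opening: 0.0143
```

```bash
python3 - <<'E'
from h import *
im=shot('wrist','w13')
foot(zt=.0205)
for q in [(.4899,-.1652,.046),(.4901,-.2048,.046)]: print(proj(im,q))
E
```

```text
tcp [ 0.4798 -0.2101  0.1396] foot [ 0.4807 -0.2099  0.1191] tilt [0.0017 0.012 ] yaw -0.05 F [-0.3 -1.  -0.9] op 0.0145 t 14.5
[330.71659771 175.50599069]
[330.44253138 238.99998103]
```

View pics/w13.png

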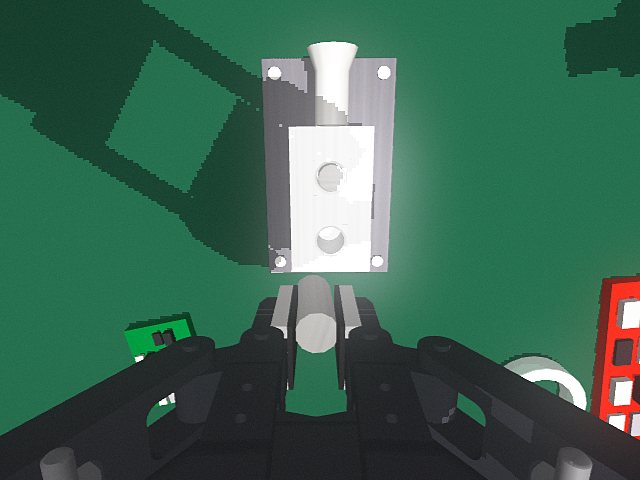

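>>> {"fn": "step_arm", "kwargs": {"moves": [[0,0.005,0.002,-0.02,0],[0,0.004,0.001,-0.02,0],[0,0,0,-0.02,0],[0,0,0,0,0],[0,0,0,0,0]]}}

```text
t: 15.12
tool_pos: [0.4904, -0.2018, 0.0778]
tool_rot: [-2.208, -2.223, -0.016]
contact_force: [0.3, 0.2, -1.6]
opening: 0.0142
```

```bash
python3 - <<'E'
from h import *
im=shot('wrist','w14')
foot(-.0005,zt=.0205)
for q in [(.4899,-.1652,.046),(.4901,-.2048,.046)]: print(proj(im,q))
crop(im,'w14c',220,170,420,400,3)
E
```

```text
tcp [ 0.4902 -0.2018  0.0777] foot [ 0.4911 -0.202   0.0572] tilt [0.0013 0.0132] yaw 0.38 F [-0.   0.3 -0. ] op 0.0144 t 15.175
[313.40979273 206.27722047]
[313.28625124 287.83987387]
```

View pics/w14c.png

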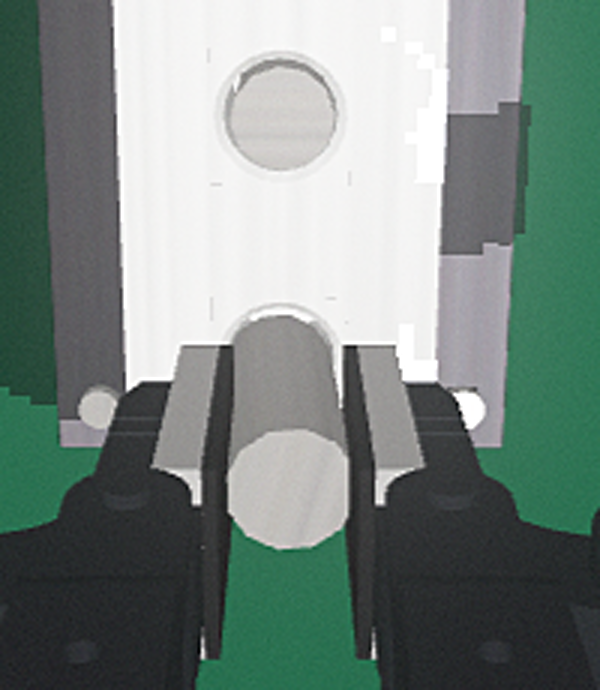

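>>> {"fn": "step_arm", "kwargs": {"moves": [[0,-0.0007,-0.0033,0,0],[0,0,0,0,0],[0,0,0,0,0]]}}

```text
t: 15.55
tool_pos: [0.4907, -0.2059, 0.08]
tool_rot: [-2.211, -2.226, -0.017]
contact_force: [-0.4, -0.2, -0.9]
opening: 0.0142
```

```bash
python3 - <<'E'
from h import *
im=shot('wrist','w15')
foot(-.0005,zt=.0205)
for q in [(.4899,-.1652,.046),(.4901,-.2048,.046)]: print(proj(im,q))
crop(im,'w15c',220,170,420,400,3)
E
```

```text
tcp [ 0.4907 -0.2059  0.08  ] foot [ 0.4916 -0.2062  0.0595] tilt [0.0046 0.0111] yaw 0.39 F [ 0.2  0.4 -0.9] op 0.0142 t 15.6
[312.58531141 196.39883034]
[312.51564096 278.01067319]
```

View pics/w15c.png

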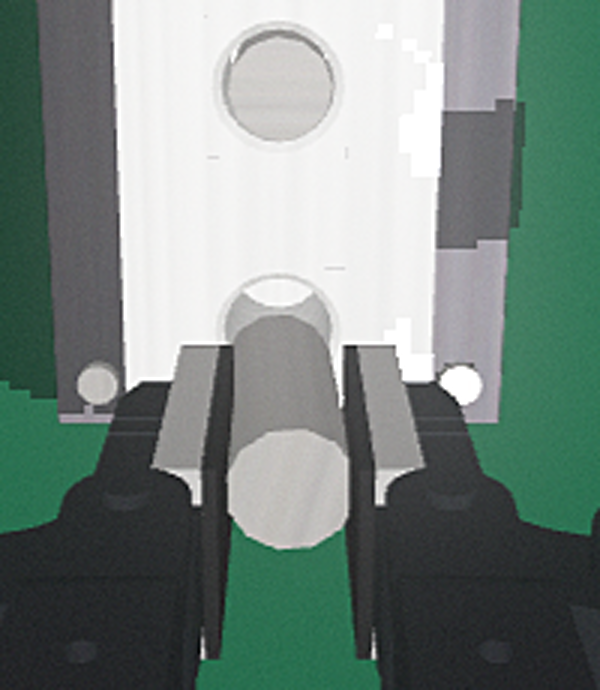

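>>> {"fn": "step_arm", "kwargs": {"moves": [[0,-0.0013,0,-0.006,0],[0,0,0,-0.005,0],[0,0,0,0,0],[0,0,0,0,0]]}}

```text
t: 16.1
tool_pos: [0.4889, -0.2058, 0.0678]
tool_rot: [-2.21, -2.225, -0.017]
contact_force: [0.1, 0.0, -1.0]
opening: 0.014
```

```bash
python3 - <<'E'
from h import *
im=shot('wrist','w16')
foot(-.0005,zt=.0205)
for q in [(.4899,-.1652,.046),(.4901,-.2048,.046)]: print(proj(im,q))
crop(im,'w16c',220,170,420,400,3)
E
```

```text
tcp [ 0.4889 -0.2058  0.0677] foot [ 0.4898 -0.2061  0.0472] tilt [0.0037 0.0117] yaw 0.38 F [ 0.1  0.4 -0.6] op 0.0147 t 16.15
[316.6353675  200.67301011]
[316.34692505 287.53644428]
```

View pics/w16c.png

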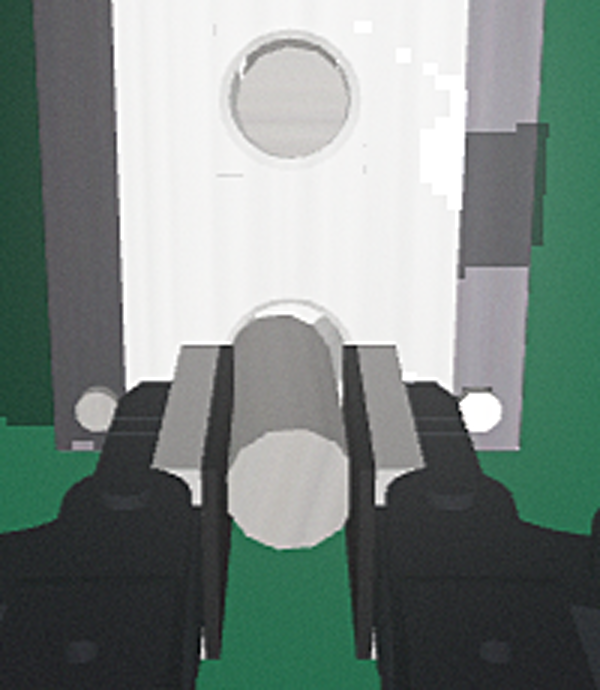

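>>> {"fn": "step_arm", "kwargs": {"moves": [[0,0.0012,0.0004,0,0],[0,0,0,-0.002,0],[0,0,0,0,0]]}}

```text
t: 16.52
tool_pos: [0.4904, -0.2055, 0.0659]
tool_rot: [-2.21, -2.225, -0.017]
contact_force: [-0.2, -1.0, -1.9]
opening: 0.0142
```

```bash
python3 - <<'E'
from h import *
im=shot('wrist','w17')
foot(-.0005,zt=.0205)
crop(im,'w17c',260,220,380,340,6)
E
```

```text
tcp [ 0.4906 -0.2055  0.0661] foot [ 0.4915 -0.2058  0.0456] tilt [0.0046 0.0112] yaw 0.39 F [-0.2 -0.4 -0.9] op 0.0138 t 16.575
```

View pics/w17c.png

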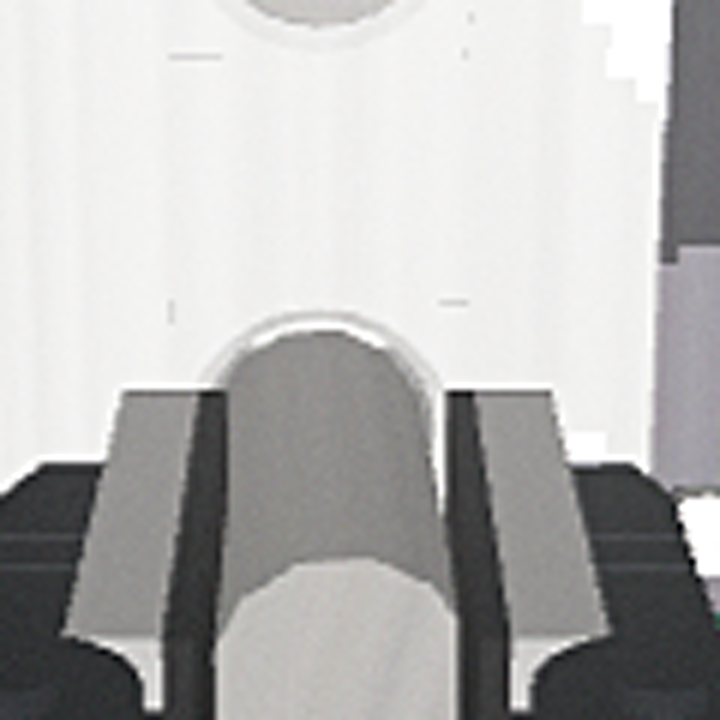

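>>> {"fn": "step_arm", "kwargs": {"moves": [[0,-0.0003,0,-0.003,0],[0,0,0,-0.002,0],[0,0,0,0,0]]}}

```text
t: 16.95
tool_pos: [0.4902, -0.2055, 0.0607]
tool_rot: [-2.211, -2.225, -0.017]
contact_force: [0.5, -0.1, -0.9]
opening: 0.0143
```

```bash
python3 - <<'E'
from h import *
im=shot('wrist','w18')
foot(-.0005,zt=.0205)
crop(im,'w18c',260,220,380,340,6)
E
```

```text
tcp [ 0.4902 -0.2055  0.0608] foot [ 0.4911 -0.2058  0.0403] tilt [0.0046 0.0112] yaw 0.38 F [-0.4  0.7 -0.9] op 0.0144 t 17.0
```

View pics/w18c.png

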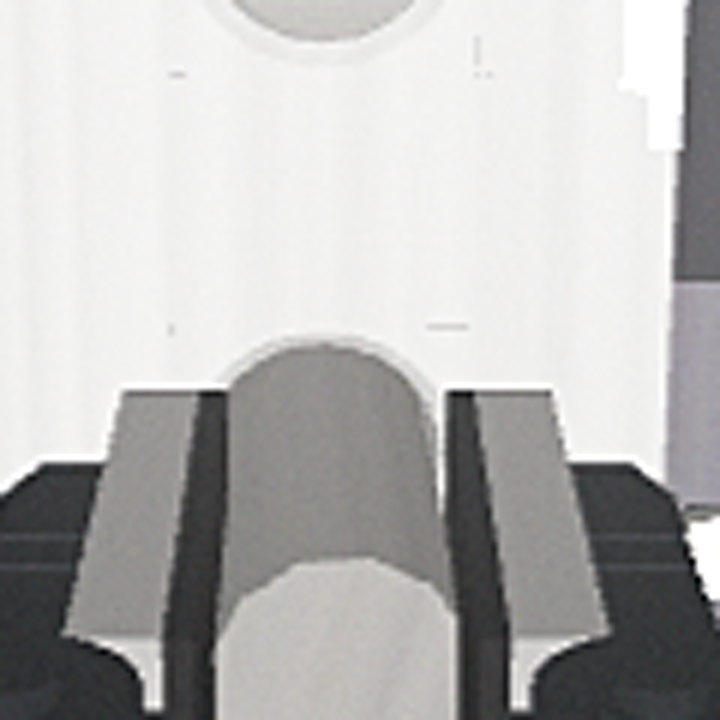

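The foot is in the bore and there is no contact force. I'll go down a bit more and release.

>>> {"fn": "step_arm", "kwargs": {"moves": [[0,0,0,-0.004,0],[0,0,0,-0.004,0],[0,0,0,-0.001,0],[0,0,0,0,0]]}}

```text
t: 17.5
tool_pos: [0.4902, -0.2055, 0.051]
tool_rot: [-2.211, -2.225, -0.017]
contact_force: [0.3, 0.8, 0.9]
opening: 0.014
```

>>> {"fn": "step_arm", "kwargs": {"moves": [[0.3,0,0,0,0],[0.6,0,0,0,0],[0.6,0,0,0,0],[0.7,0,0,0.02,0],[0.7,0,0,0.025,0],[0.7,0,0,0.03,0],[0.7,0,0,0,0]]}}

```text
t: 18.38
tool_pos: [0.4902, -0.2056, 0.1284]
tool_rot: [-2.211, -2.226, -0.018]
contact_force: [0.5, 0.3, -0.7]
opening: 0.0597
```

```bash
python3 - <<'E'
from h import *
im=shot('wrist','w19')
foot()
crop(im,'w19c',200,80,440,380,2)
for x in (-.165,-.205): print(proj(im,(.49,x,.048)))
E
```

```text
tcp [ 0.489  -0.2049  0.1264] foot [ 0.4899 -0.2047  0.1089] tilt [0.0018 0.0129] yaw 0.37 F [-0.5  0.4  0.7] op 0.0598 t 18.425
[313.77842128 185.30780791]
[313.3476157  252.19420814]
```

View pics/w19c.png

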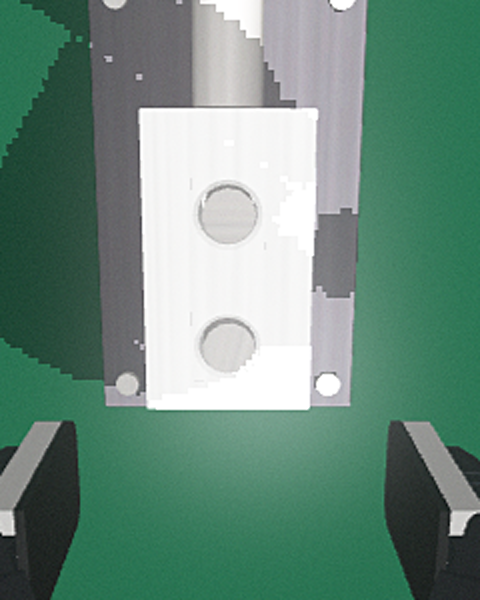

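>>> {"fn": "step_arm", "kwargs": {"moves": [[1,0,0.02,0.03,0],[1,-0.002,0.045,0.01,0.8],[1,-0.002,0.045,0,0.8],[1,-0.002,0.045,0,0.8],[1,-0.002,0.045,0,0.8],[1,-0.002,0.045,0,0.8],[1,-0.002,0.045,0,0.8],[1,-0.002,0.045,0,0.8],[1,-0.002,0.045,0,0.8],[1,-0.002,0.045,0,0.8],[1,-0.002,0.035,0,0.8],[1,0,0,0,0],[1,0,0,0,0]]}}

```text
t: 20.05
tool_pos: [0.455, 0.2683, 0.1439]
tool_rot: [-2.031, -2.356, 0.02]
contact_force: [-0.8, -0.1, 0.5]
opening: 0.0855
```

```bash
python3 - <<'E'
from h import *
im=shot('wrist','w20')
foot()
E
```

```text
tcp [0.455  0.2681 0.1439] foot [0.4552 0.2684 0.1264] tilt [-0.0319  0.0106] yaw 8.45 F [ 0.3 -0.2  0.2] op 0.0859 t 20.1
```

View pics/w20.png

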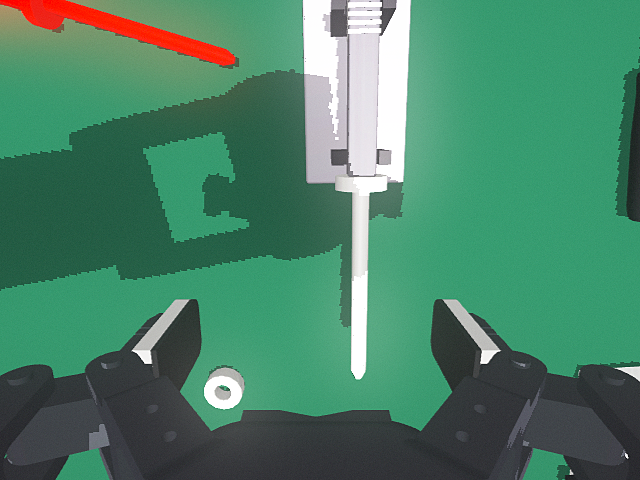

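```bash
python3 - <<'E'
from h import *
im=pickle.load(open('pics/w20.pkl','rb'))
t=atz(im,358.5,377,.06);c=atz(im,361,187,.06);c2=atz(im,361.5,178,.06); h=atz(im,363.5,30,.068);print(t,c,c2,h)
for a,b in((t,c),(t,h)): print(np.linalg.norm((a-b)[:2]),np.degrees(np.arctan2(*(a-b)[[1,0]])))
u=(t-h)[:2]/np.linalg.norm((t-h)[:2]); print('centre',t[:2]-.183*u,'grasp',t[:2]-.168*u)
E
```

```text
[0.49437631 0.1871148  0.06      ] [0.47374847 0.3109634  0.06      ] [0.47311255 0.31612239 0.06      ] [0.46000495 0.390635   0.068     ]
0.12555470411541456 -80.54379800388276
0.20640217943088443 -80.41409729850326
centre [0.46390203 0.36755958] grasp [0.46639992 0.35276903]
```

>>> {"fn": "step_arm", "kwargs": {"moves": [[1,0.005,0.04,0,0.5],[1,0.005,0.04,0,0.5],[1,0.002,0.004,-0.02,0],[1,0,0,-0.02,0],[1,0,0,0,0]]}}

```text
t: 20.72
tool_pos: [0.4677, 0.3469, 0.0992]
tool_rot: [-2.022, -2.364, 0.028]
contact_force: [-0.0, 0.2, -0.6]
opening: 0.0855
```

```bash
python3 - <<'E'
from h import *
im=shot('wrist','w21')
foot()
for X in [(.466,.352,.06),(.464,.3675,.068)]: print(proj(im,X))
E
```

```text
tcp [0.4683 0.3472 0.1003] foot [0.4685 0.3475 0.0827] tilt [-0.0335  0.0071] yaw 8.93 F [-0.5 -0.2 -0.7] op 0.0855 t 20.775
[314.60179773 266.23694558]
[314.94365739 239.63911954]
```

View pics/w21.png

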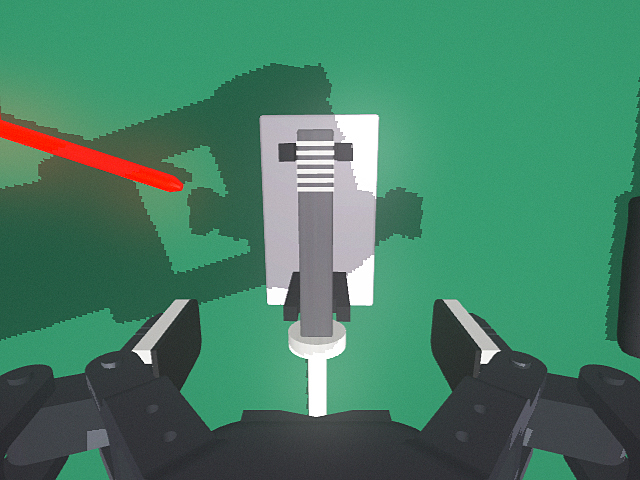

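```bash
python3 - <<'E'
from h import *
im=pickle.load(open('pics/w21.pkl','rb'))
a=atz(im,315,129,.068);b=atz(im,317,325,.068);c=atz(im,317.5,414,.06)
print(a,b,c,np.degrees(np.arctan2(*(b-a)[[1,0]])),np.linalg.norm(a-b))
u=(b-a)/np.linalg.norm(b-a);print('centre',a+.05*u,'g',a+.065*u)
p1=atz(im,317.5,272,.062);print('post inner top edge y?',p1, (p1-a)@u)
E
```

```text
[0.45632774 0.41621459 0.068     ] [0.47176235 0.324855   0.068     ] [0.48086506 0.26800114 0.06      ] -80.41079495447929 0.09265420039752792
centre [0.46465688 0.36691321 0.068     ] g [0.46715563 0.3521228  0.068     ]
post inner top edge y? [0.46783094 0.34997009 0.062     ] 0.06723513298713758
```

>>> {"fn": "step_arm", "kwargs": {"moves": [[1,-0.0005,0.005,-0.01,0.7],[1,0,0,-0.02,0],[1,0,0,-0.018,0],[1,0,0,-0.008,0],[1,0,0,0,0]]}}

```text
t: 21.4
tool_pos: [0.4677, 0.3512, 0.0405]
tool_rot: [-2.009, -2.376, 0.026]
contact_force: [-0.4, -0.3, 0.4]
opening: 0.085
```

```bash
python3 - <<'E'
from h import *
im=shot('wrist','w22')
foot()
for X in [(.467,.353,.068),(.4647,.367,.068)]: print(proj(im,X))
E
```

```text
tcp [0.4679 0.3514 0.041 ] foot [0.4681 0.3516 0.0234] tilt [-0.0329  0.0069] yaw 9.6 F [-0.1  0.   0. ] op 0.0852 t 21.45
[309.17135105 339.88391271]
[309.24256117 299.82763575]
```

View pics/w22.png

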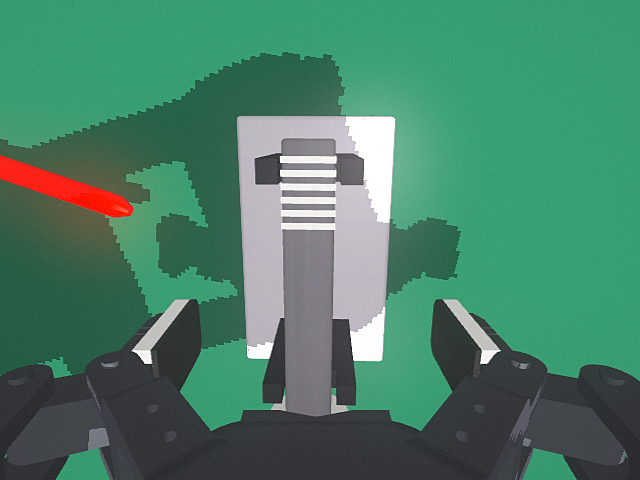

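>>> {"fn": "step_arm", "kwargs": {"moves": [[1,-0.0015,0,0,0],[0.4,0,0,0,0],[0.2,0,0,0,0],[0,0,0,0,0],[0,0,0,0,0],[0,0,0,0,0],[0,0,0,0,0]], "newtons": 70}}

```text
t: 22.32
tool_pos: [0.4672, 0.3522, 0.0437]
tool_rot: [-2.009, -2.377, 0.021]
contact_force: [-1.3, 0.1, 0.9]
opening: 0.0148
```

```bash
python3 - <<'E'
from h import *
foot()
E
```

```text
tcp [0.4672 0.3522 0.0437] foot [0.4675 0.3525 0.0261] tilt [-0.0308  0.0088] yaw 9.58 F [-1.3  0.1  0.9] op 0.0148 t 22.325
```

Gripped. Now I'll lift straight up and look.

>>> {"fn": "step_arm", "kwargs": {"moves": [[0,0,0,0.01,0],[0,0,0,0.015,0],[0,0,0,0.02,0],[0,0,0,0.02,0],[0,0,0,0,0],[0,0,0,0,0]]}}

```text
t: 23.08
tool_pos: [0.4674, 0.3521, 0.1138]
tool_rot: [-2.01, -2.378, 0.018]
contact_force: [-0.7, -0.2, -2.2]
opening: 0.0146
```

```bash
python3 - <<'E'
from h import *
foot()
im=shot('wrist','w23'); im2=shot('scene','s23'); crop(im2,'s23c',330,180,590,330,3)
E
```

```text
tcp [0.4674 0.3521 0.1138] foot [0.4677 0.3524 0.0963] tilt [-0.0289  0.0093] yaw 9.61 F [-0.7 -0.2 -2.2] op 0.0146 t 23.075
```

View pics/w23.png

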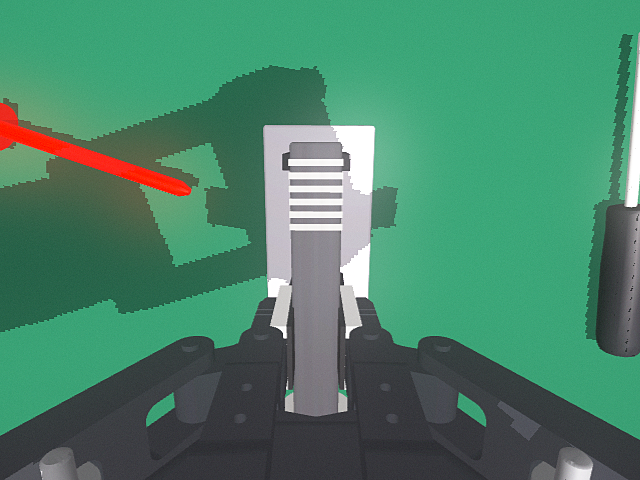

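View pics/s23c.png

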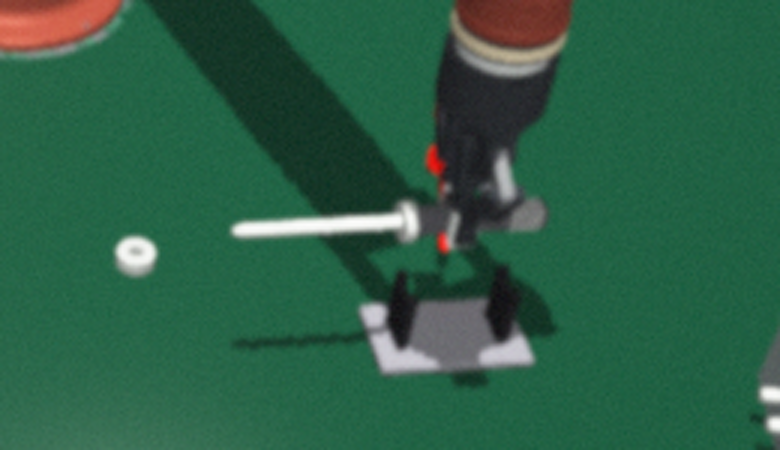

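>>> {"fn": "step_arm", "kwargs": {"moves": [[0,0.004,-0.02,0,-1.5],[0,0.004,-0.04,0,-1.6],[0,0.004,-0.04,0,-1.6],[0,0.004,-0.04,0,-1.6],[0,0.004,-0.04,0,-1.6],[0,0.003,-0.04,0,-1.4],[0,0,-0.01,0,0],[0,0,0,0,0],[0,0,0,0,0]]}}

```text
t: 24.3
tool_pos: [0.4863, 0.109, 0.1073]
tool_rot: [-2.205, -2.191, 0.03]
contact_force: [-0.5, 0.9, -3.2]
opening: 0.0145
```

```bash
cat >> h.py <<'E'
Rg=cv2.Rodrigues(np.array([-2.009,-2.377,.021]))[0]; pg=np.array([.4672,.3522,.0437])
def gauge(xs=(0,58,183),o=None,gy=-80.5):
    o=o or ctrl.get_obs(); p,R,y=tool(o)
    dw=np.array([np.cos(np.radians(gy)),np.sin(np.radians(gy)),0]); cw=np.array([.4647,.3672,.060])
    d=R@Rg.T@dw; c=p+R@Rg.T@(cw-pg)
    print('tcp',np.round(p,4),'jaw',round(y,2),'rod yaw %.2f pitch %.2f'%(np.degrees(np.arctan2(d[1],d[0])),np.degrees(np.arcsin(d[2]))),'F',np.round(o['contact_force'],1),'tq',np.round(o['wrist_torque'],2),'op',round(o['opening'],4),'t',round(o['t'],2))
    for x in xs: print(' x=%d'%x,np.round(c+d*x/1000,4))
    return c,d
E
python3 - <<'E'
from h import *
c,d=gauge()
im2=shot('scene','s24'); im=shot('top','t24')
for q in (im2,im): print([np.round(proj(q,c+d*x/1000)).tolist() for x in (0,58,183)],np.round(proj(q,(.49,-.0966,.057))))
crop(im,'t24c',250,180,430,290,4);crop(im2,'s24c',250,200,500,340,3)
E
```

```text
tcp [0.4863 0.109  0.1073] jaw -0.37 rod yaw -90.47 pitch 0.23 F [-0.5  0.9 -3.2] tq [ 0.02 -0.02 -0.03] op 0.0145 t 24.3
 x=0 [0.4866 0.1243 0.1235]
 x=58 [0.4861 0.0663 0.1238]
 x=183 [ 0.4851 -0.0587  0.1243]
[[380.0, 254.0], [354.0, 253.0], [298.0, 249.0]] [282. 272.]
[[288.0, 236.0], [311.0, 236.0], [360.0, 235.0]] [372. 235.]
```

View pics/t24c.png

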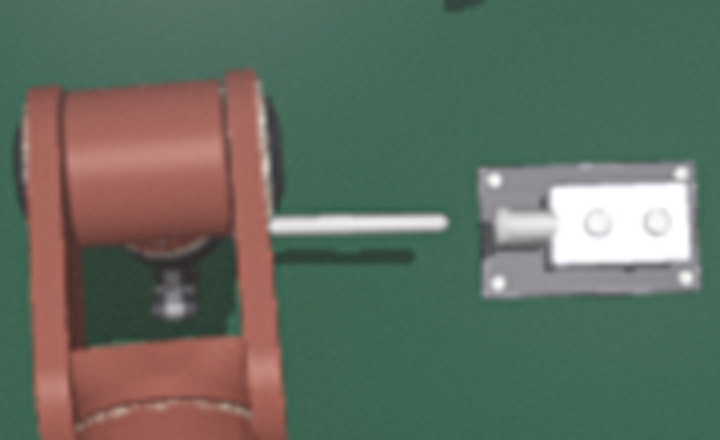

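View pics/s24c.png

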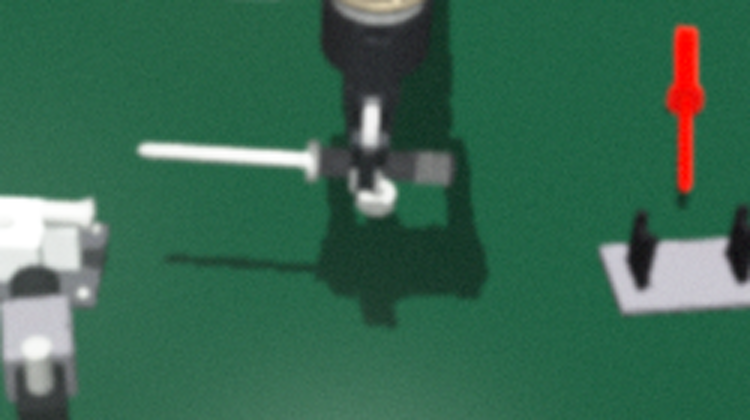

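```bash
python3 - <<'E'
from h import *
im=pickle.load(open('pics/w5.pkl','rb'))
crop(im,'w5m',280,40,390,160,6)
for u,v in [(331.5,95),(331.5,140)]: print(atz(im,u,v,.057))
im=pickle.load(open('pics/w13.pkl','rb'))
crop(im,'w13m',280,35,390,155,6)
E
```

```text
[ 0.48963998 -0.11308441  0.057     ]
[ 0.48989655 -0.13397471  0.057     ]
```

View pics/w5m.png

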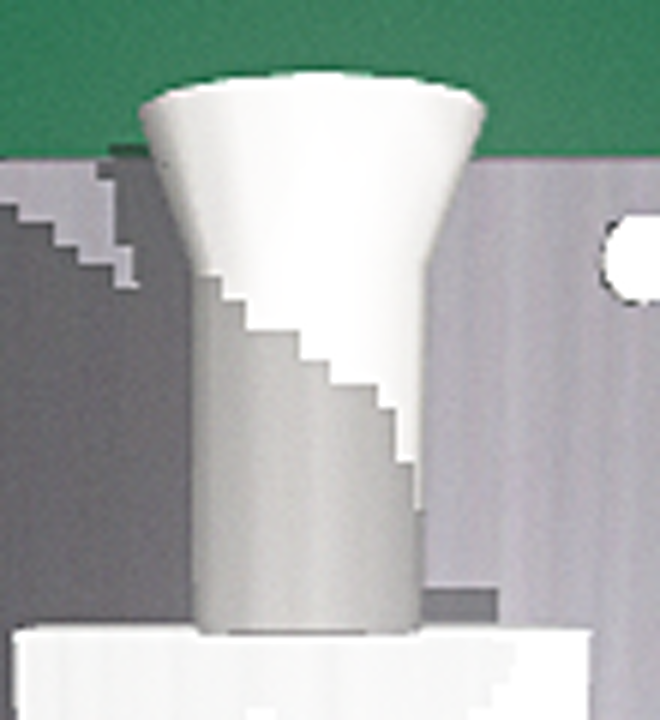

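View pics/w13m.png

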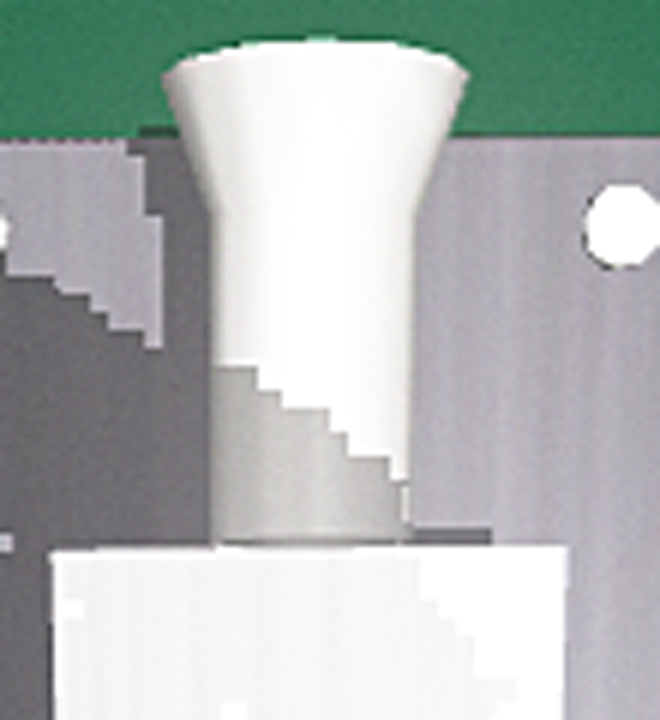

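```bash
python3 - <<'E'
from h import *
a=pickle.load(open('pics/w5.pkl','rb'));b=pickle.load(open('pics/w13.pkl','rb'))
print(atz(a,332.25,57.5,.057),atz(a,331.4,143,.057),atz(a,329.5,200.2,.046))
print(atz(b,332.7,47.5,.057),atz(b,332,124,.057),atz(b,330.5,177.5,.046),atz(b,330.3,240,.046))
E
```

```text
[ 0.48978882 -0.09656014  0.057     ] [ 0.48986467 -0.135411    0.057     ] [ 0.48985098 -0.16566777  0.046     ]
[ 0.48986561 -0.09676968  0.057     ] [ 0.48989264 -0.13580717  0.057     ] [ 0.48978014 -0.16639445  0.046     ] [ 0.49001613 -0.2054505   0.046     ]
```

>>> {"fn": "step_arm", "kwargs": {"moves": [[0,0.002,0,-0.02,0.7],[0,0.0015,0,-0.02,0],[0,0,0,-0.017,0],[0,0,0,-0.008,0],[0,0,0,0,0],[0,0,0,0,0]]}}

```text
t: 25.15
tool_pos: [0.4909, 0.1129, 0.0417]
tool_rot: [-2.185, -2.213, 0.026]
contact_force: [-0.1, 0.2, -2.1]
opening: 0.0147
```

```bash
python3 - <<'E'
from h import *
c,d=gauge()
im2=shot('scene','s25'); im=shot('top','t25')
for q in (im2,im): print([np.round(proj(q,c+d*x/1000),1).tolist() for x in (0,58,183)],np.round(proj(q,(.4898,-.0967,.057)),1))
crop(im,'t25c',290,200,410,270,6);crop(im2,'s25c',260,220,410,320,5)
E
```

```text
tcp [0.4909 0.1129 0.0417] jaw 0.75 rod yaw -89.35 pitch 0.19 F [-0.1  0.2 -2.1] tq [ 0.01 -0.08  0.03] op 0.0147 t 25.15
 x=0 [0.4909 0.1282 0.058 ]
 x=58 [0.4915 0.0702 0.0582]
 x=183 [ 0.4929 -0.0548  0.0586]
[[379.5, 277.2], [354.1, 276.0], [299.7, 273.3]] [281.9 271.9]
[[288.3, 237.0], [310.0, 236.2], [356.7, 234.4]] [372.4 235.2]
```

View pics/t25c.png

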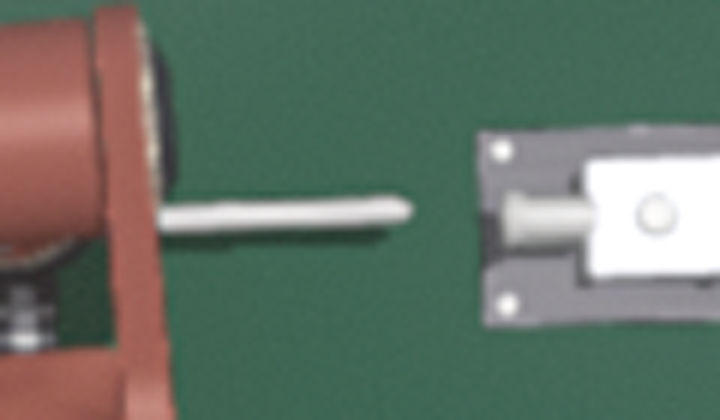

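View pics/s25c.png

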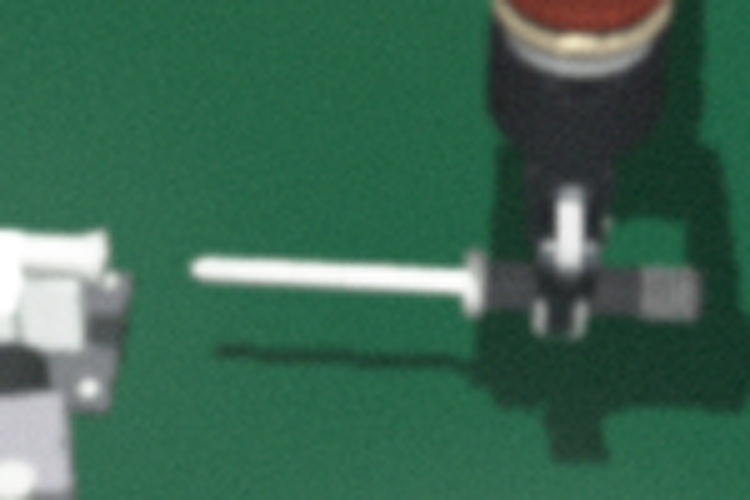

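```bash
python3 - <<'E'
from h import *
s=pickle.load(open('pics/s25.pkl','rb'));t=pickle.load(open('pics/t25.pkl','rb'))
def prof(im,cols,lo,hi,th):
    for u in cols:
        c=im['color'][lo:hi,u,0].astype(float)  # red channel
        w=np.clip(c-th,0,None); 
        print(u,'cent %.2f w %.1f'%(lo+(w*np.arange(hi-lo)).sum()/max(w.sum(),1e-6),w.sum()/max(w.max(),1)), end=' | ')
    print()
print('scene rod');prof(s,range(302,354,8),262,288,110)
print('scene tube');prof(s,range(270,283,1),262,280,110)
print(s['color'][262:282,276,0],s['color'][262:284,280,0])
print('top rod');prof(t,range(318,358,8),225,245,120)
print('top tube');prof(t,range(373,390,2),228,246,150)
print(t['color'][226:246,376,0],t['color'][226:246,384,0])
for im in (s,t):
  for y in (-.0967,-.13): print(proj(im,(.4898,y,.057)))
E
```

```text
scene rod
302 cent 273.18 w 3.8 | 310 cent 273.71 w 3.9 | 318 cent 274.03 w 3.9 | 326 cent 274.50 w 4.0 | 334 cent 274.88 w 4.0 | 342 cent 275.24 w 4.1 | 350 cent 275.79 w 4.1 | 
scene tube
270 cent 272.80 w 10.7 | 271 cent 272.83 w 10.7 | 272 cent 272.86 w 10.7 | 273 cent 272.92 w 10.8 | 274 cent 272.86 w 10.6 | 275 cent 272.54 w 10.0 | 276 cent 271.98 w 9.1 | 277 cent 271.49 w 8.9 | 278 cent 271.29 w 9.1 | 279 cent 271.26 w 9.2 | 280 cent 271.56 w 8.8 | 281 cent 273.72 w 6.5 | 282 cent 276.18 w 3.8 | 
[ 51  51  48  64 113 192 239 250 252 251 246 232 208 185 169 166 165 164
 166 166] [ 52  49  58  92 148 188 210 216 221 210 193 179 175 180 173 159 138 132
 135 131 110  95]
top rod
318 cent 235.89 w 3.0 | 326 cent 235.40 w 3.1 | 334 cent 235.25 w 2.9 | 342 cent 235.04 w 3.0 | 350 cent 234.60 w 3.1 | 
top tube
373 cent 228.00 w 0.0 | 375 cent 235.32 w 6.1 | 377 cent 235.49 w 5.0 | 379 cent 235.59 w 4.5 | 381 cent 235.60 w 4.5 | 383 cent 235.47 w 4.3 | 385 cent 235.47 w 4.3 | 387 cent 234.03 w 6.4 | 389 cent 236.41 w 17.0 | 
[141 142 145 147 144 151 179 204 218 224 218 208 195 176 139  97  99 136
 148 150] [142 143 145 139 132 130 144 187 217 236 230 211 187 148 118  99 111 138
 148 148]
[281.85363612 271.87520991]
[267.56553233 271.09198392]
[372.3941468  235.24334745]
[384.83178007 234.92089811]
```

>>> {"fn": "step_arm", "kwargs": {"moves": [[0,-0.003,0,0,-0.5],[0,0,-0.01,0,0],[0,0,-0.01,0,0],[0,0,-0.008,0,0],[0,0,0,0,0],[0,0,0,0,0]]}}

```text
t: 26.0
tool_pos: [0.4888, 0.0821, 0.0433]
tool_rot: [-2.199, -2.203, 0.023]
contact_force: [0.1, 0.1, -2.1]
opening: 0.0148
```

```bash
python3 - <<'E'
from h import *
c,d=gauge()
E
```

```text
tcp [0.4888 0.0821 0.0433] jaw 0.12 rod yaw -89.98 pitch 0.20 F [ 0.1  0.1 -2.1] tq [-0.03  0.03  0.03] op 0.0148 t 26.0
 x=0 [0.4888 0.0974 0.0595]
 x=58 [0.4888 0.0394 0.0597]
 x=183 [ 0.4889 -0.0856  0.0602]
```

>>> {"fn": "step_arm", "kwargs": {"moves": [[0,-0.0005,-0.004,-0.0025,0.1],[0,0,0,0,0],[0,0,0,0,0]]}}

```text
t: 26.38
tool_pos: [0.4881, 0.0782, 0.0404]
tool_rot: [-2.196, -2.206, 0.023]
contact_force: [0.3, 0.1, -3.4]
opening: 0.0149
```

```bash
python3 - <<'E'
from h import *
c,d=gauge()
s=shot('scene','s26'); t=shot('top','t26')
for q in (s,t): print([np.round(proj(q,c+d*x/1000),1).tolist() for x in (0,58,183)],np.round(proj(q,(.4898,-.0967,.057)),1))
def prof(im,cols,lo,hi,th):
    for u in cols:
        w=np.clip(im['color'][lo:hi,u,0].astype(float)-th,0,None); 
        print(u,'%.2f w %.1f'%(lo+(w*np.arange(hi-lo)).sum()/max(w.sum(),1e-6),w.sum()/max(w.max(),1)), end=' | ')
    print()
prof(s,range(295,345,10),260,286,110);prof(t,range(330,370,8),225,245,120)
crop(t,'t26c',310,205,410,265,7);crop(s,'s26c',260,240,360,300,7)
E
```

```text
tcp [0.4881 0.0782 0.0404] jaw 0.27 rod yaw -89.83 pitch 0.19 F [ 0.3  0.1 -3.4] tq [-0.02 -0.08  0.01] op 0.0149 t 26.38
 x=0 [0.4881 0.0935 0.0567]
 x=58 [0.4882 0.0355 0.0569]
 x=183 [ 0.4886 -0.0895  0.0573]
[[364.3, 276.0], [339.0, 274.6], [285.0, 271.6]] [281.9 271.9]
[[301.4, 237.7], [323.0, 237.1], [369.7, 235.7]] [372.4 235.2]
295 271.94 w 3.9 | 305 272.59 w 3.9 | 315 273.10 w 3.9 | 325 273.75 w 4.1 | 335 274.28 w 4.2 | 
330 234.37 w 18.1 | 338 236.64 w 3.2 | 346 236.31 w 3.1 | 354 236.23 w 2.8 | 362 236.04 w 2.9 |
```

View pics/t26c.png

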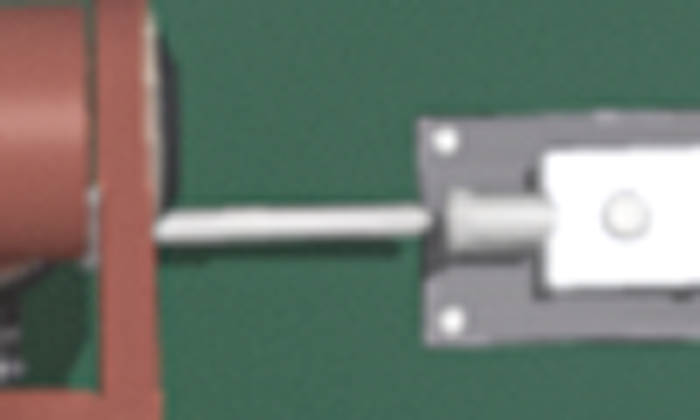

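View pics/s26c.png

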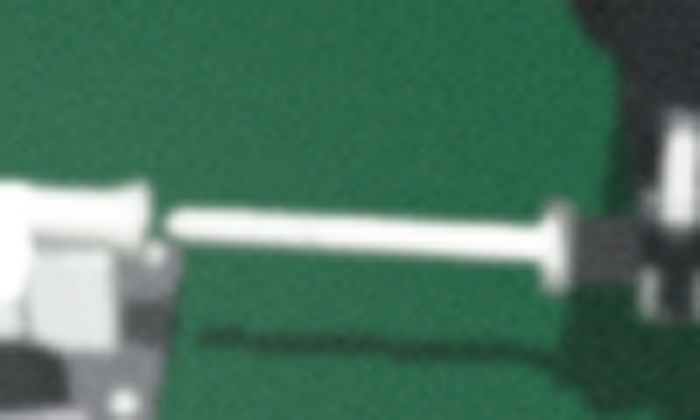

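>>> {"fn": "step_arm", "kwargs": {"moves": [[0,0,-0.007,0.0005,0],[0,0,-0.007,0,0],[0,0,-0.007,0,0],[0,0,0,0,0]]}}

```text
t: 26.98
tool_pos: [0.4882, 0.0556, 0.0411]
tool_rot: [-2.196, -2.206, 0.023]
contact_force: [-0.8, -0.1, -3.0]
opening: 0.0144
```

```bash
python3 - <<'E'
from h import *
c,d=gauge()
E
```

```text
tcp [0.4882 0.0556 0.0411] jaw 0.27 rod yaw -89.83 pitch 0.21 F [-0.8 -0.1 -3. ] tq [ 0.04 -0.04  0.  ] op 0.0144 t 26.98
 x=0 [0.4882 0.0709 0.0573]
 x=58 [0.4883 0.0129 0.0575]
 x=183 [ 0.4887 -0.1121  0.058 ]
```

>>> {"fn": "step_arm", "kwargs": {"moves": [[0,0,-0.008,-0.0002,0],[0,0,-0.008,0,0],[0,0,-0.008,0,0],[0,0,0,0,0]]}}

```text
t: 27.48
tool_pos: [0.4882, 0.0297, 0.0409]
tool_rot: [-2.196, -2.205, 0.023]
contact_force: [0.3, 0.7, -2.3]
opening: 0.0145
```

```bash
python3 - <<'E'
from h import *
c,d=gauge()
E
```

```text
tcp [0.4882 0.0297 0.0409] jaw 0.24 rod yaw -89.86 pitch 0.21 F [ 0.3  0.7 -2.3] tq [-0.03 -0.01  0.02] op 0.0145 t 27.48
 x=0 [0.4882 0.0449 0.0571]
 x=58 [ 0.4883 -0.0131  0.0573]
 x=183 [ 0.4886 -0.1381  0.0578]
```

>>> {"fn": "step_arm", "kwargs": {"moves": [[0,0,-0.009,-0.0001,0],[0,0,-0.009,0,0],[0,0,-0.009,0,0],[0,0,-0.009,0,0],[0,0,0,0,0]]}}

```text
t: 28.1
tool_pos: [0.4882, -0.009, 0.0408]
tool_rot: [-2.197, -2.205, 0.023]
contact_force: [-1.5, 0.4, -1.6]
opening: 0.0146
```

```bash
python3 - <<'E'
from h import *
c,d=gauge()
E
```

```text
tcp [ 0.4882 -0.009   0.0408] jaw 0.23 rod yaw -89.87 pitch 0.21 F [-1.5  0.4 -1.6] tq [0.03 0.02 0.  ] op 0.0146 t 28.1
 x=0 [0.4882 0.0062 0.0571]
 x=58 [ 0.4883 -0.0518  0.0573]
 x=183 [ 0.4886 -0.1768  0.0578]
```

Remaining about 45 mm. Forces are still zero.

>>> {"fn": "step_arm", "kwargs": {"moves": [[0,0,-0.009,0,0],[0,0,-0.009,0,0],[0,0,-0.009,0,0],[0,0,-0.006,0,0],[0,0,0,0,0]]}}

```text
t: 28.72
tool_pos: [0.4882, -0.0444, 0.0409]
tool_rot: [-2.197, -2.205, 0.023]
contact_force: [0.6, 0.2, -1.6]
opening: 0.0149
```

```bash
python3 - <<'E'
from h import *
c,d=gauge()
im=shot('scene','s27'); crop(im,'s27c',220,230,360,310,5)
E
```

```text
tcp [ 0.4882 -0.0444  0.0409] jaw 0.23 rod yaw -89.87 pitch 0.21 F [ 0.6  0.2 -1.6] tq [-0.   -0.06 -0.03] op 0.0149 t 28.73
 x=0 [ 0.4882 -0.0291  0.0571]
 x=58 [ 0.4884 -0.0871  0.0573]
 x=183 [ 0.4886 -0.2121  0.0578]
```

View pics/s27c.png

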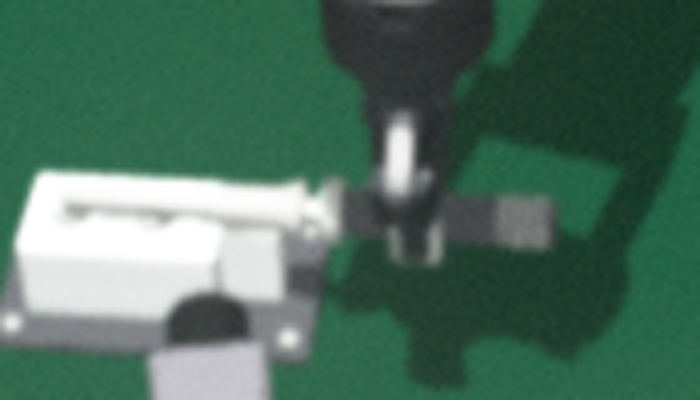

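>>> {"fn": "step_arm", "kwargs": {"moves": [[0,0,-0.003,0,0],[0,0,-0.003,0,0],[0,0,0,0,0]]}}

```text
t: 29.15
tool_pos: [0.4881, -0.0502, 0.0407]
tool_rot: [-2.195, -2.206, 0.023]
contact_force: [0.2, 1.1, -2.5]
opening: 0.0145
```

```bash
python3 - <<'E'
from h import *
c,d=gauge()
E
```

```text
tcp [ 0.4881 -0.0502  0.0407] jaw 0.29 rod yaw -89.81 pitch 0.20 F [ 0.2  1.1 -2.5] tq [ 0.03 -0.04  0.09] op 0.0145 t 29.15
 x=0 [ 0.4881 -0.0349  0.057 ]
 x=58 [ 0.4883 -0.0929  0.0572]
 x=183 [ 0.4887 -0.2179  0.0576]
```

>>> {"fn": "step_arm", "kwargs": {"moves": [[0,0,-0.002,0,0],[0,0,-0.002,0,0],[0,0,-0.001,0,0]]}}

```text
t: 29.52
tool_pos: [0.4881, -0.0538, 0.0408]
tool_rot: [-2.194, -2.204, 0.019]
contact_force: [-0.5, 6.0, -0.2]
opening: 0.0144
```

```bash
python3 - <<'E'
from h import *
c,d=gauge((58,))
im=shot('scene','s28'); crop(im,'s28c',220,230,360,310,5)
E
```

```text
tcp [ 0.4881 -0.0538  0.0408] jaw 0.26 rod yaw -89.84 pitch -0.02 F [-0.5  6.  -0.2] tq [ 1.03 -0.1  -0.02] op 0.0144 t 29.52
 x=58 [ 0.4883 -0.0966  0.0571]
```

View pics/s28c.png

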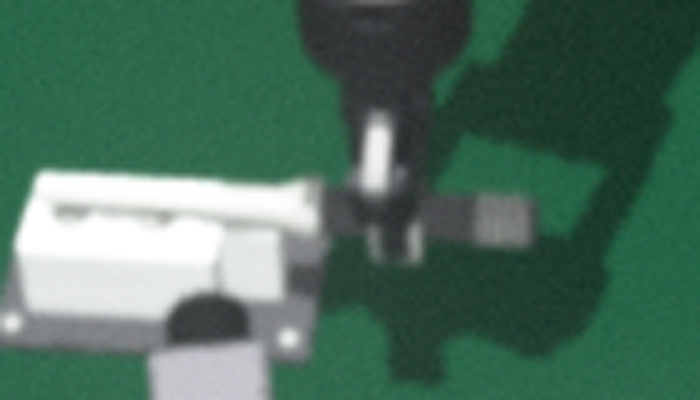

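>>> {"fn": "step_arm", "kwargs": {"moves": [[0,0,-0.0015,0,0],[0,0,0,0,0],[0,0,0,0,0]]}}

```text
t: 29.95
tool_pos: [0.4882, -0.0536, 0.041]
tool_rot: [-2.192, -2.202, 0.015]
contact_force: [0.7, 1.3, -1.8]
opening: 0.0145
```

>>> {"fn": "step_arm", "kwargs": {"moves": [[0,0,0.004,0,0],[0,0,0.008,0,0],[0,0,0.009,0,0],[0,0,0.009,0,0],[0,0,0,0,0]]}}

```text
t: 30.58
tool_pos: [0.488, -0.0219, 0.0408]
tool_rot: [-2.192, -2.203, 0.017]
contact_force: [0.4, 0.2, -2.3]
opening: 0.0145
```

```bash
python3 - <<'E'
from h import *
c,d=gauge()
E
```

```text
tcp [ 0.488  -0.0219  0.0408] jaw 0.3 rod yaw -89.80 pitch -0.15 F [ 0.4  0.2 -2.3] tq [-0.08 -0.02 -0.02] op 0.0145 t 30.57
 x=0 [ 0.488  -0.0067  0.0572]
 x=58 [ 0.4882 -0.0647  0.057 ]
 x=183 [ 0.4886 -0.1897  0.0567]
```

>>> {"fn": "step_arm", "kwargs": {"moves": [[0,0,0.009,0,0],[0,0,0.009,0,0],[0,0,0.009,0,0],[0,0,0.009,0,0],[0,0,0.009,0,0],[0,0,0,0,0]]}}

```text
t: 31.32
tool_pos: [0.488, 0.0265, 0.0408]
tool_rot: [-2.192, -2.204, 0.017]
contact_force: [-0.4, 0.0, -1.3]
opening: 0.0146
```

```bash
python3 - <<'E'
from h import *
c,d=gauge()
E
```

```text
tcp [0.488  0.0265 0.0408] jaw 0.33 rod yaw -89.78 pitch -0.14 F [-0.4  0.  -1.3] tq [ 0.   -0.01 -0.03] op 0.0146 t 31.32
 x=0 [0.4879 0.0417 0.0572]
 x=58 [ 0.4882 -0.0163  0.057 ]
 x=183 [ 0.4886 -0.1413  0.0567]
```

>>> {"fn": "step_arm", "kwargs": {"moves": [[0,0,0.01,0,0],[0,0,0.01,0,0],[0,0,0.01,0,0],[0,0,0.01,0,0],[0,0,0.012,0,0],[0,0,0.015,0,0],[0,0,0.01,0,0],[0,0,0,0,0]]}}

```text
t: 32.33
tool_pos: [0.4879, 0.1093, 0.0409]
tool_rot: [-2.191, -2.204, 0.016]
contact_force: [0.4, -0.1, -3.6]
opening: 0.0148
```

```bash
python3 - <<'E'
from h import *
c,d=gauge()
im=shot('wrist','w29')
EOF=1
s=shot('scene','s29'); crop(s,'s29c',190,200,390,350,4)
E
```

```text
tcp [0.4879 0.1093 0.0409] jaw 0.36 rod yaw -89.75 pitch -0.15 F [ 0.4 -0.1 -3.6] tq [ 0.   -0.02 -0.01] op 0.0148 t 32.33
 x=0 [0.4879 0.1245 0.0572]
 x=58 [0.4881 0.0665 0.0571]
 x=183 [ 0.4887 -0.0585  0.0567]
```

View pics/s29c.png

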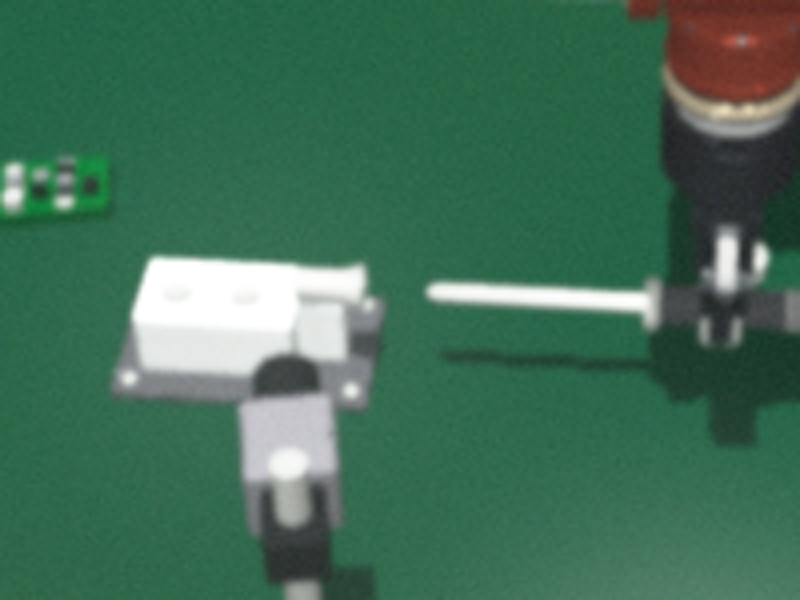

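```bash
python3 - <<'E'
from h import *
t=pickle.load(open('pics/t0.pkl','rb'));s=pickle.load(open('pics/s0.pkl','rb'))
f=lambda a,b:(320+a/4,110+b/4)
print('lens front',atz(t,*f(236,207),.165),'base FL',atz(t,*f(140,210),.008),'FR',atz(t,*f(205,200),.008),'BL',atz(t,*f(113,92),.008))
g=lambda a,b:(200+a/4,250+b/4)
print('scene base back? FL/..',[np.round(atz(s,*g(*k),.008),3).tolist() for k in [(196,462),(352,445),(199,565),(359,568)]])
# overlay
def draw(im,ox,oy,yaw,off,fn,box):
    o=np.array([ox,oy]);ex=np.array([np.cos(yaw),np.sin(yaw)]);ey=np.array([-ex[1],ex[0]])
    I=cv2.resize(im['color'][box[1]:box[3],box[0]:box[2],::-1],None,fx=5,fy=5,interpolation=cv2.INTER_CUBIC)
    P=lambda x,y,z:tuple(int(k) for k in ((proj(im,[*(o+ex*x+ey*y+off),z])-[box[0],box[1]])*5))
    q=[P(-.025,-.04,.006),P(.065,-.04,.006),P(.065,.04,.006),P(-.025,.04,.006)]
    for i in range(4): cv2.line(I,q[i],q[(i+1)%4],(0,255,255),1)
    c=[P(-.07,.016*np.cos(a),.165+.016*np.sin(a)) for a in np.linspace(0,6.28,30)]
    for i in range(29): cv2.line(I,c[i],c[i+1],(255,255,0),1)
    cv2.line(I,P(0,0,.165),P(-.115,0,.165),(0,0,255),1)
    cv2.imwrite('pics/'+fn+'.png',I)
draw(t,.7305,-.090,np.radians(12),np.array([0,0]),'ovt',(335,105,445,190))
draw(s,.7305,-.090,np.radians(12),np.array([0,0]),'ovs',(210,260,330,395))
E
```

```text
lens front [ 0.66350686 -0.10899547  0.165     ] base FL [ 0.70086618 -0.05966315  0.008     ] FR [ 0.70684375 -0.10566979  0.008     ] BL [ 0.7864255  -0.04322606  0.008     ]
scene base back? FL/.. [[0.721, -0.136, 0.008], [0.704, -0.057, 0.008], [0.783, -0.123, 0.008], [0.778, -0.044, 0.008]]
```

View pics/ovt.png

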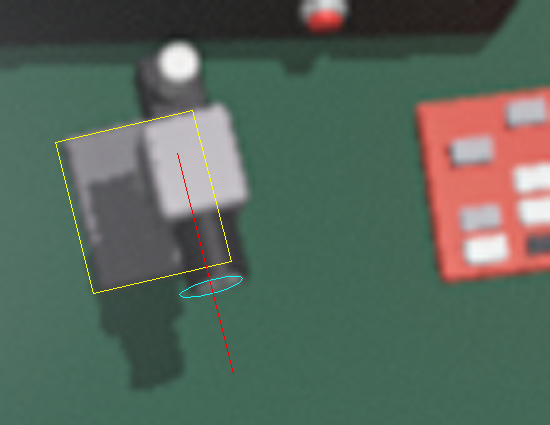

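View pics/ovs.png

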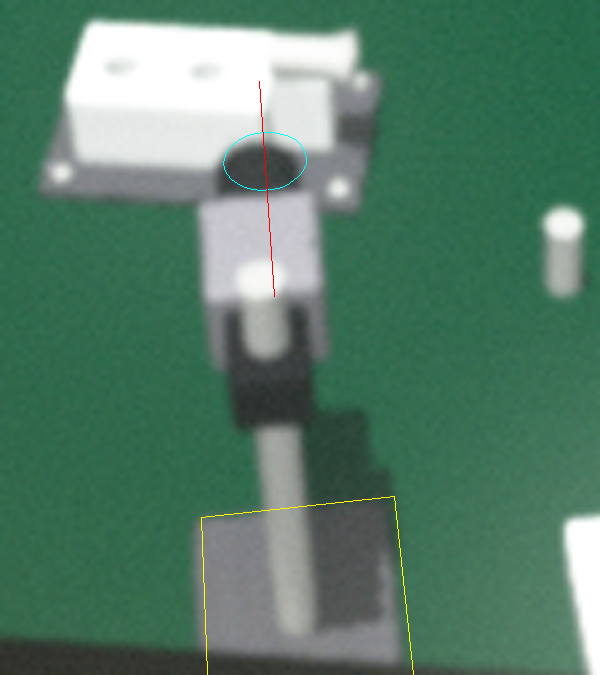

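>>> {"fn": "step_arm", "kwargs": {"moves": [[0,0,0,0.015,0],[0,0,0,0.025,0],[0,0,0,0.025,0],[0,0,0,0.025,0],[0,0,0,0.02,0],[0,0.005,0,0,3],[0,0.01,-0.004,0,3],[0,0.01,-0.006,0,3],[0,0.012,-0.006,0,2],[0,0.012,-0.006,0,0],[0,0,0,0,0],[0,0,0,0,0]]}}

```text
t: 33.92
tool_pos: [0.5407, 0.0815, 0.1671]
tool_rot: [-1.981, -2.409, 0.009]
contact_force: [0.1, 0.3, -2.8]
opening: 0.0149
```

```bash
python3 - <<'E'
from h import *
c,d=gauge()
E
```

```text
tcp [0.5407 0.0815 0.1671] jaw 11.15 rod yaw -78.95 pitch -0.03 F [ 0.1  0.3 -2.8] tq [-0.03  0.01 -0.02] op 0.0149 t 33.92
 x=0 [0.5376 0.0964 0.1834]
 x=58 [0.5488 0.0395 0.1834]
 x=183 [ 0.5727 -0.0832  0.1833]
```

Next: tip +0.049 in x, −0.031 in y, −0.018 in z, and +1° of turn.

>>> {"fn": "step_arm", "kwargs": {"moves": [[0,0.01,-0.006,-0.004,0.5],[0,0.01,-0.007,-0.004,0.5],[0,0.01,-0.007,-0.004,0],[0,0.008,-0.006,-0.004,0],[0,0.002,-0.002,0,0],[0,0,0,0,0],[0,0,0,0,0]]}}

```text
t: 34.8
tool_pos: [0.5827, 0.0515, 0.1489]
tool_rot: [-1.957, -2.426, 0.011]
contact_force: [-0.2, -0.3, -3.2]
opening: 0.0148
```

```bash
python3 - <<'E'
from h import *
c,d=gauge()
t=shot('top','t30');s=shot('scene','s30')
for q in (s,t): print([np.round(proj(q,c+d*x/1000),1).tolist() for x in (0,58,183)])
crop(t,'t30c',290,100,430,220,5);crop(s,'s30c',210,230,400,390,4)
E
```

```text
tcp [0.5827 0.0515 0.1489] jaw 12.21 rod yaw -77.90 pitch -0.06 F [-0.2 -0.3 -3.2] tq [ 0.01  0.   -0.01] op 0.0148 t 34.8
 x=0 [0.5794 0.0664 0.1652]
 x=58 [0.5916 0.0097 0.1651]
 x=183 [ 0.6178 -0.1126  0.165 ]
[[352.6, 268.0], [324.4, 270.6], [262.7, 276.3]]
[[309.3, 197.0], [332.1, 191.5], [381.1, 179.8]]
```

View pics/t30c.png

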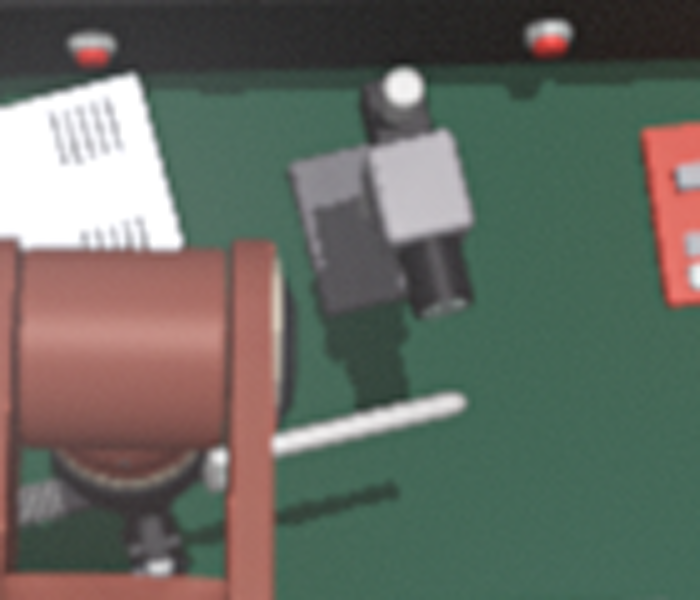

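View pics/s30c.png

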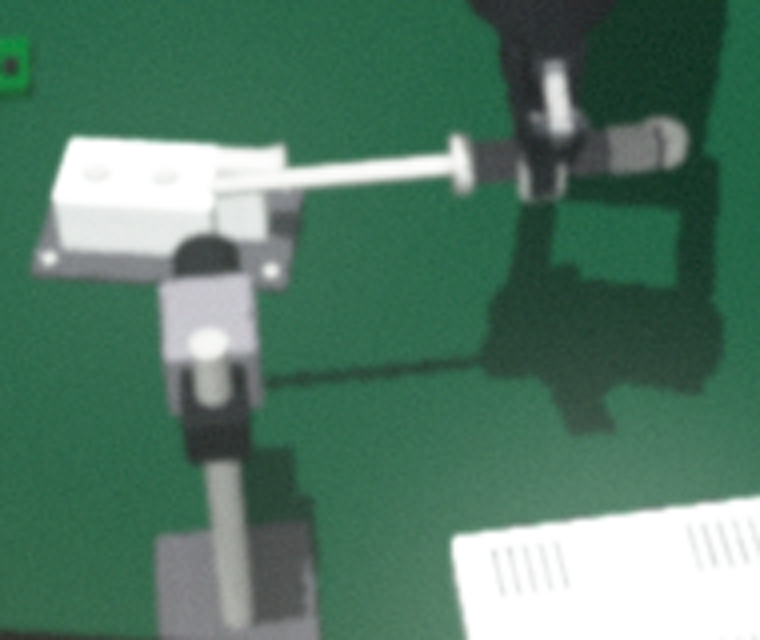

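>>> {"fn": "step_arm", "kwargs": {"moves": [[0,0.003,-0.001,0,0],[0,0,0,0,0],[0,0,0,0,0],[0,0,0,0,0]]}}

```text
t: 35.4
tool_pos: [0.5859, 0.051, 0.1495]
tool_rot: [-1.957, -2.427, 0.01]
contact_force: [-0.3, 0.0, -2.8]
opening: 0.015
```

```bash
python3 - <<'E'
from h import *
c,d=gauge()
t=shot('top','t31',['tape','screwdriver','bush'])
f=atz(t,383,180.4,.165); print(f, proj(t,(.6195,-.118,.165)))
crop(t,'t31c',100,100,580,400,1.6)
print(np.abs(ctrl.get_obs()['dq']).max())
E
```

```text
tcp [0.5859 0.051  0.1495] jaw 12.26 rod yaw -77.85 pitch -0.05 F [-0.3  0.  -2.8] tq [-0.   -0.06 -0.02] op 0.015 t 35.4
 x=0 [0.5826 0.0658 0.1658]
 x=58 [0.5948 0.0091 0.1658]
 x=183 [ 0.6211 -0.1131  0.1657]
top tape [([447.0, 162.0, 473.0, 188.0], 0.67)]
top screwdriver [([169.0, 171.0, 224.0, 189.0], 0.62)]
top bush [([347.0, 112.0, 384.0, 164.0], 0.15)]
[ 0.6162118  -0.11720455  0.165     ] [383.2717743  179.08480488]
0.0014703301967807134
```

View pics/t31c.png

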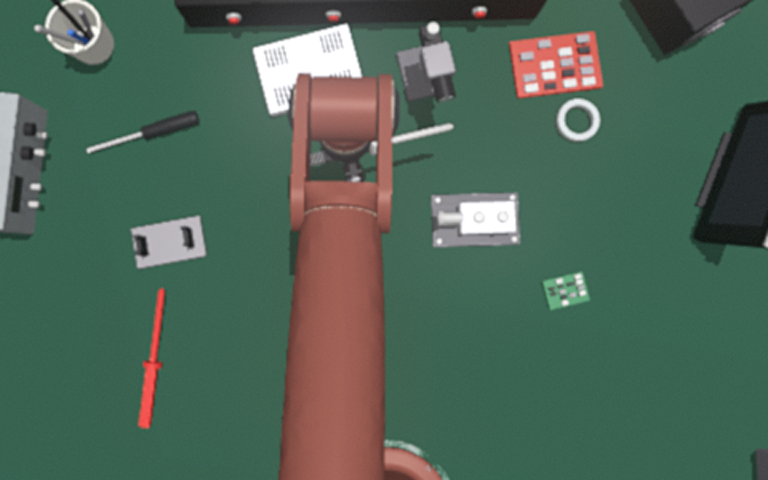

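Everything is in place, the arm is still, and the bush is only hidden under the arm, never touched. Handing in.

```bash
python3 -c "
from station import ctrl
print(ctrl.finish_job())"
```

```text
the job is handed in; nothing more can be done
None
```

The job is done and handed in at about 35.5 s of the 72 s allowed; no verdict was reported.

- **Pins:** Both were dropped into the bores. The wrist picture afterwards showed their tops level and the same size, and the later scene and top pictures still showed both in place.
- **Gauge rod:** It ran into the tube until the collar stopped. I computed the collar at y = -0.0966 m against -0.0967 m for the mouth, with about 6 N of push. I then drew it out until the tip was about 38 mm clear of the mouth, and the tube put no noticeable side force on it either way.
- **Final pose:** The tip is about 2–4 mm from my estimate of the camera's focus point. The rod is level within 0.1° and crosswise to the camera within about 1°. The arm is still and the gripper holds the handle at 70 N.
- **Bystanders:** In the last top picture, the tape has not moved visibly. The screwdriver looks unmoved there too, though its detected box was a little wider than at the start. The bush was hidden under the arm, so I could not check it at the end; it was last seen in the pictures just after the rod was lifted, and nothing came near it.

**Disagreements:** The fixed cameras and the wrist camera differed by about 4 mm in world position. I lined up the pins and the rod by comparing things within one camera instead. The tool also tilted by up to 2.3° during moves, which I corrected for or found harmless.

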